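# Rest the wrapped starch rolls and mark the batch

## Robot

A 7-joint arm with a two-finger parallel gripper is mounted at the origin on the work surface. World frame = base frame: x ahead of the robot, y to its left, z up, the work surface at z = 0. Lengths are in m, angles in rad, forces in N, time in s.
With the tool pointing down it reaches from about 0.4 to 0.875 m from the base axis. Payload 19.3 kg.
Tool frame: the origin (TCP) lies midway between the tips of the shut fingers; the grasp point (between the pads) lies 19 mm behind it (bot.tcp_to_grasp is the distance from the TCP to the grasp point, in m); z points along the fingers, y is the direction in which the jaws open and shut (so a half turn about z gives the same grasp; the last joint's range is limited). The gripper opens to 85 mm and grips with 20 to 120 N. Pads are 22 mm wide; open, the fingers measure 114 mm over their backs; the gripper's body (76 mm by 85 mm) begins 54 mm behind the grasp point. The pads swing forward as they close: fully open they stand 13 mm farther back than shut.
Start: joints at [1.079, 0.521, -0.036, 1.599, 0.021, 1.021, -0.113], TCP at [0.256, -0.57, 0.231] pointing down, gripper open.
Joint ranges: [-2.91, 2.91], [-0.3, 2.13], [-1.5, 1.42], [0.17, 2.43], [-1.26, 4.41], [0.16, 1.93], [-2.52, 2.52]. Speed limits (rad/s): [1.89, 1.89, 2.39, 2.39, 3.01, 3.01, 3.01].

## Interface

Orientations are given as [roll, pitch, yaw] about the fixed x, y, z axes, in that order (R = Rz(yaw) Ry(pitch) Rx(roll)).
In Python, from workcell import bot gives the robot as it stands. The module is installed in compiled form; this text tells all that it offers.
- The arm moves only by the tool drive_tool, never from a script. Its argument "series" is a list of rows, each a list of 5 numbers: the opening in per cent of the stroke, from 0 (shut) to 100 (fully open), then the shift along the world's x, y, z in m, then the turn about the world's z in rad. A call has 1 to 12 rows; each row shifts and turns the pose as measured when the row begins; what a row does not reach is not made up. A row lasts 1/10 s, in which the tool goes at most 50 mm and 8.59 degrees, less where a joint would pass 70% of its speed; a pose out of reach is approached as far as the arm can. A call with a gripper value outside its range is refused whole. The fingers move at their own pace and stop on an object; "newtons" is the grip in N (left out, the last holds). Time passes only in rows, so rows that do not move let the fingers close. It gives the time, the measured TCP pose, the force and the opening at its end, in the units of the state.
- bot.observe(): the state, without advancing time (a new reading comes with each control period).
- bot.grab_frame(name): name is "side" or "top"; returns the picture (400x640x3 uint8, red, green, blue); there is no depth.
- bot.camera_info(name): a dict with "fx", "fy", "cx", "cy" (pixels), "cam_to_world" (4x4, takes a point from camera to world coordinates). Camera axes: x right, y down, z forward; pixel columns grow to the right and rows downward; lengths in m; the calibration is good to about 2 mm. A picture is of the moment at which its call begins. camera_info takes no time and is no camera call.
- bot.job_done(): hands the job in, once; it reports no verdict.
Trained networks look in the newest picture that a camera, given by its name, has taken for a name from the list of things; names that differ only in an ending like _2 or _b are one class to them, and where a whole thing is asked for, a point or a joint stands for the part that bears it (a point fixed in the world has none). Each returns a list of dicts, best first, with "conf" (0 to 1); they miss things now and then, are a little off and sometimes report something else, mostly with a low value. They report only what shows in the picture. A call takes as long as a camera call. They do not tell look-alikes from the thing itself.
- bot.masks_of(camera, target): "mask" (400x640 bool, what is visible of it) and "point" ([column, row] in pixels, amid what is visible of it).
The state is a dict: "clock": time; "qpos": joint angles; "qd": joint speeds; "joint_efforts": joint torques, N m; "position": TCP position; "tool_rot": TCP orientation; "force": force on the tool from outside, world axes, zero at the start; "moment": the same for the moment, N m; "grip_width": finger opening in m.
Only numpy, scipy, OpenCV 4.12 (cv2) and the standard library are available. Lean on these libraries where they do the work, as an engineer would, in place of code of your own. Each camera call takes 0.05 s, during which the arm holds its last target.

## Task

Lay every wrapped starch roll that is on the counter into its own groove of the blue rack, lowering it until it has settled in both combs before you let go rather than dropping it in. When all are in, lift the yellow and the red batch markers off their hooks and hang both side by side astride the rack's steel rail, away from its ends, then press the timer's green start button. Leave the other things on the counter where they are.

Things in the scene. Friction and masses are not known exactly. Their poses are not given: they have to be found in the camera images.
- roll1: wrapped starch roll (may be absent: then None), 0.2 to 0.4 kg: a firm grey-brown cylinder, 50 mm diameter, 140 mm long, with a green band round its middle and a white square end cap at each end (56 x 56 mm, 8 mm thick; 156 mm over all). It lies on the flats of its caps and so does not roll, its axis 28 mm above the counter. Origin: the centre of the cylinder; its x axis is the cylinder's axis.
- roll2: wrapped starch roll (may be absent: then None), 0.2 to 0.4 kg: a firm grey-brown cylinder, 50 mm diameter, 140 mm long, with a green band round its middle and a white square end cap at each end (56 x 56 mm, 8 mm thick; 156 mm over all). It lies on the flats of its caps and so does not roll, its axis 28 mm above the counter. Origin: the centre of the cylinder; its x axis is the cylinder's axis.
- roll3: wrapped starch roll (may be absent: then None), 0.2 to 0.4 kg: a firm grey-brown cylinder, 50 mm diameter, 140 mm long, with a green band round its middle and a white square end cap at each end (56 x 56 mm, 8 mm thick; 156 mm over all). It lies on the flats of its caps and so does not roll, its axis 28 mm above the counter. Origin: the centre of the cylinder; its x axis is the cylinder's axis.
- roll4: wrapped starch roll (may be absent: then None), 0.2 to 0.4 kg: a firm grey-brown cylinder, 50 mm diameter, 140 mm long, with a green band round its middle and a white square end cap at each end (56 x 56 mm, 8 mm thick; 156 mm over all). It lies on the flats of its caps and so does not roll, its axis 28 mm above the counter. Origin: the centre of the cylinder; its x axis is the cylinder's axis.
- rack: fixed rack. White base 220 x 346 x 10 mm (x -75 to +145 mm, y +-173). Two blue combs at x = -45 and +45 mm, 14 mm thick, 69 mm tall; each pair of 90 degree V notches 34 mm deep makes a groove along x; four grooves, 84 mm apart in y. Between the combs fingers have room down to the base. A steel rail runs along y behind the grooves. Origin: on the counter under the middle of the grooves; z up.
- groove1 (a point): groove 1 of 4 (numbered from the rack's +y side): the point where the centre of a roll lies when it is settled in this groove (70 mm above the counter); x along the groove, z up. Empty at the start.
- groove2 (a point): groove 2 of 4 (numbered from the rack's +y side): the point where the centre of a roll lies when it is settled in this groove (70 mm above the counter); x along the groove, z up. Empty at the start.
- groove3 (a point): groove 3 of 4 (numbered from the rack's +y side): the point where the centre of a roll lies when it is settled in this groove (70 mm above the counter); x along the groove, z up. Empty at the start.
- groove4 (a point): groove 4 of 4 (numbered from the rack's +y side): the point where the centre of a roll lies when it is settled in this groove (70 mm above the counter); x along the groove, z up. Empty at the start.
- rail_top (a point): middle of the hanging rail, on its upper surface, 110 mm above the counter and 125 mm behind the rack's origin; y along the rail, x across it. The rail is a 12 mm square bar with flat top, 268 mm between its two posts; clear space below it down to 10 mm.
- marker1: yellow marker, 0.18 kg, hung on hook1. Below: a saddle (inverted U), two plates 60 (y) x 60 mm tall, 26 mm apart in x (36 outside), under a 6 mm top. Origin: middle of that top's underside, to rest on a bar; z up, y along the bar. Above: a closed bail in the y-z plane, 52 mm wide, opening z 6 to 72 and 36 mm wide, crossbar z 72 to 80, 12 in x; on it a black tab 12 (x) x 30 (y), z 80 to 118.
- hook1: fixed hook stand: base 100 mm square, post 18 mm thick, 230 mm tall; origin at its foot. Its arm, 10 mm thick, points along its -x axis to a flat crook, 16 mm wide, at x -42 to -72 mm (top 180 mm up), where the marker's bail crossbar rests, then turns up to the tip. The marker's y lies across the arm. The marker must rise 36 to 56 mm to pass the tip along -x (higher, the saddle hits the arm).
- hook1_tip (a point): top of the upturned tip of the hook, 215 mm above the counter, 95 mm from the post along the stand's -x axis.
- marker2: red marker, 0.18 kg, hung on hook2. Below: a saddle (inverted U), two plates 60 (y) x 60 mm tall, 26 mm apart in x (36 outside), under a 6 mm top. Origin: middle of that top's underside, to rest on a bar; z up, y along the bar. Above: a closed bail in the y-z plane, 52 mm wide, opening z 6 to 72 and 36 mm wide, crossbar z 72 to 80, 12 in x; on it a black tab 12 (x) x 30 (y), z 80 to 118.
- hook2: fixed hook stand: base 100 mm square, post 18 mm thick, 230 mm tall; origin at its foot. Its arm, 10 mm thick, points along its -x axis to a flat crook, 16 mm wide, at x -42 to -72 mm (top 180 mm up), where the marker's bail crossbar rests, then turns up to the tip. The marker's y lies across the arm. The marker must rise 36 to 56 mm to pass the tip along -x (higher, the saddle hits the arm).
- hook2_tip (a point): top of the upturned tip of the hook, 215 mm above the counter, 95 mm from the post along the stand's -x axis.
- start_top (a point): centre of the upper face of the round green start button (32 mm across) on the white resting timer (90 x 100 x 40 mm, fixed to the counter); the face is about 60 mm above the counter.
- start (a joint): start button travel: 0 up, 0.006 m fully pressed; it springs back; 5 N presses it fully. It counts as pressed beyond 0.004 m.
- dish: small blue dish, 60 mm across, 30 mm tall; a bystander, leave it where it is. Origin: centre of its underside.
- spice: white jar with a black cap, 56 mm across, 80 mm tall; a bystander, leave it where it is. Origin: centre of its underside.
- mug: white cup, 80 mm across, 85 mm tall; a bystander, leave it where it is. Origin: centre of its underside.
- oil: green glass bottle, 60 mm across, 170 mm tall; a bystander, leave it where it is. Origin: centre of its underside.
- cake1: flat round wrapped cake, 140 mm across, 46 mm tall; a bystander, leave it where it is. Origin: centre of its underside.
- cake2: flat round wrapped cake, 140 mm across, 46 mm tall; a bystander, leave it where it is. Origin: centre of its underside.
There are look-alikes about, which are no part of the job. Leave any orange or pink look-alike of the part that bears start_top alone.

How it is judged:
On the way, in this order (a step that is already met when the one before it is completed fails the run):
1. every roll lies settled in a groove of the rack, let go (((x of roll1 in the frame of groove1 between -0.022 and 0.022 m and y of roll1 in the frame of groove1 between -0.005 and 0.005 m and z of roll1 in the frame of groove1 between -0.006 and 0.006 m) or (x of roll1 in the frame of groove2 between -0.022 and 0.022 m and y of roll1 in the frame of groove2 between -0.005 and 0.005 m and z of roll1 in the frame of groove2 between -0.006 and 0.006 m) or (x of roll1 in the frame of groove3 between -0.022 and 0.022 m and y of roll1 in the frame of groove3 between -0.005 and 0.005 m and z of roll1 in the frame of groove3 between -0.006 and 0.006 m) or (x of roll1 in the frame of groove4 between -0.022 and 0.022 m and y of roll1 in the frame of groove4 between -0.005 and 0.005 m and z of roll1 in the frame of groove4 between -0.006 and 0.006 m)) and angle between the x axis of each of roll1, roll2, roll3, roll4 and the x axis of rack, either way round below 0.1 rad and contact force between each of roll1, roll2, roll3, roll4 and the fingers below 0.5 N and linear speed of each of roll1, roll2, roll3, roll4 below 0.03 m/s and ((x of roll2 in the frame of groove1 between -0.022 and 0.022 m and y of roll2 in the frame of groove1 between -0.005 and 0.005 m and z of roll2 in the frame of groove1 between -0.006 and 0.006 m) or (x of roll2 in the frame of groove2 between -0.022 and 0.022 m and y of roll2 in the frame of groove2 between -0.005 and 0.005 m and z of roll2 in the frame of groove2 between -0.006 and 0.006 m) or (x of roll2 in the frame of groove3 between -0.022 and 0.022 m and y of roll2 in the frame of groove3 between -0.005 and 0.005 m and z of roll2 in the frame of groove3 between -0.006 and 0.006 m) or (x of roll2 in the frame of groove4 between -0.022 and 0.022 m and y of roll2 in the frame of groove4 between -0.005 and 0.005 m and z of roll2 in the frame of groove4 between -0.006 and 0.006 m)) and ((x of roll3 in the frame of groove1 between -0.022 and 0.022 m and y of roll3 in the frame of groove1 between -0.005 and 0.005 m and z of roll3 in the frame of groove1 between -0.006 and 0.006 m) or (x of roll3 in the frame of groove2 between -0.022 and 0.022 m and y of roll3 in the frame of groove2 between -0.005 and 0.005 m and z of roll3 in the frame of groove2 between -0.006 and 0.006 m) or (x of roll3 in the frame of groove3 between -0.022 and 0.022 m and y of roll3 in the frame of groove3 between -0.005 and 0.005 m and z of roll3 in the frame of groove3 between -0.006 and 0.006 m) or (x of roll3 in the frame of groove4 between -0.022 and 0.022 m and y of roll3 in the frame of groove4 between -0.005 and 0.005 m and z of roll3 in the frame of groove4 between -0.006 and 0.006 m)) and ((x of roll4 in the frame of groove1 between -0.022 and 0.022 m and y of roll4 in the frame of groove1 between -0.005 and 0.005 m and z of roll4 in the frame of groove1 between -0.006 and 0.006 m) or (x of roll4 in the frame of groove2 between -0.022 and 0.022 m and y of roll4 in the frame of groove2 between -0.005 and 0.005 m and z of roll4 in the frame of groove2 between -0.006 and 0.006 m) or (x of roll4 in the frame of groove3 between -0.022 and 0.022 m and y of roll4 in the frame of groove3 between -0.005 and 0.005 m and z of roll4 in the frame of groove3 between -0.006 and 0.006 m) or (x of roll4 in the frame of groove4 between -0.022 and 0.022 m and y of roll4 in the frame of groove4 between -0.005 and 0.005 m and z of roll4 in the frame of groove4 between -0.006 and 0.006 m))), for 0.3 s.
2. both markers are off their hooks and hang astride the rail, let go (x of marker1 in the frame of rail_top between -0.012 and 0.012 m and y of marker1 in the frame of rail_top between -0.095 and 0.095 m and z of marker1 in the frame of rail_top between -0.007 and 0.007 m and angle between each of marker1, marker2's own z axis and vertical below 0.25 rad and angle between the y axis of each of marker1, marker2 and the y axis of rack, either way round below 0.3 rad and contact force between each of marker1, marker2 and the fingers below 0.5 N and linear speed of each of marker1, marker2 below 0.03 m/s and x of marker2 in the frame of rail_top between -0.012 and 0.012 m and y of marker2 in the frame of rail_top between -0.095 and 0.095 m and z of marker2 in the frame of rail_top between -0.007 and 0.007 m), for 0.3 s.
3. the start button is pressed (value of joint start above 0.004 m), for 0.05 s.
At the end, for the whole second after the job is handed in: Each present roll rests in its own groove (22 mm along, 5 mm across, 6 mm in height, 0.1 rad); both markers rest astride the rail (95 mm from its middle along it, 12 mm across, 7 mm in height, tilt under 0.25 rad); all released, button up again (all of step 1 and all of step 2 and value of joint start below 0.002 m); the robot touches nothing.
It fails at once if a bystander is pushed more than 60 mm away or tipped over ((distance of dish from where it was at the start of the episode above 0.06 m or angle between dish's own z axis and vertical above 0.6 rad) or (distance of spice from where it was at the start of the episode above 0.06 m or angle between spice's own z axis and vertical above 0.6 rad) or (distance of mug from where it was at the start of the episode above 0.06 m or angle between mug's own z axis and vertical above 0.6 rad) or (distance of oil from where it was at the start of the episode above 0.06 m or angle between oil's own z axis and vertical above 0.6 rad) or (distance of cake1 from where it was at the start of the episode above 0.06 m or angle between cake1's own z axis and vertical above 0.6 rad) or (distance of cake2 from where it was at the start of the episode above 0.06 m or angle between cake2's own z axis and vertical above 0.6 rad)).
It fails at once if a roll is let go more than 45 mm above its seat over the rack (dropped in) ((contact force between roll1 and the fingers below 0.05 N and z of roll1 in the frame of groove1 above 0.045 m and x of roll1 in the frame of rack between -0.1 and 0.1 m and y of roll1 in the frame of rack between -0.19 and 0.19 m) or (contact force between roll2 and the fingers below 0.05 N and z of roll2 in the frame of groove1 above 0.045 m and x of roll2 in the frame of rack between -0.1 and 0.1 m and y of roll2 in the frame of rack between -0.19 and 0.19 m) or (contact force between roll3 and the fingers below 0.05 N and z of roll3 in the frame of groove1 above 0.045 m and x of roll3 in the frame of rack between -0.1 and 0.1 m and y of roll3 in the frame of rack between -0.19 and 0.19 m) or (contact force between roll4 and the fingers below 0.05 N and z of roll4 in the frame of groove1 above 0.045 m and x of roll4 in the frame of rack between -0.1 and 0.1 m and y of roll4 in the frame of rack between -0.19 and 0.19 m)).
Of roll1, roll2, roll3, roll4 only 3 to 4 are there at a start; the rules pass over those that are not, and their reading is None.
At some moment in a run one of roll1, roll2, roll3, roll4 may be knocked a few centimetres aside while the robot is not near it.
It also fails if it takes over 210 s, if anything falls off the work surface, if the arm or the gripper's body presses on something with over 40 N, if the wrist force passes 120 N, or if a joint passes its speed limit or range.

## Working session

There is one attempt and no reset: what is moved stays moved. The work goes in short steps, Python scripts to look and compute and a tool call to move; the robot and the scene stay as the last step left them, time stands still between calls to the robot, and variables do not carry over. Pictures are saved under pics/ and viewed, and the job is handed in when it is done.

Besides the shell and the picture viewer there is one more tool, called after "Emit:" by a JSON object that holds its "fn" and its "kwargs", one argument or row to a line. drive_tool: Moves the arm, as the interface text tells. Its arguments: {"type":"object","properties":{"series":{"type":"array","items":{"type":"array","items":{"type":"number"}}},"newtons":{"type":"number"}},"required":["series"]}

```bash
mkdir -p pics; ls; python3 - <<'E'
from workcell import bot
import cv2,numpy as np
s=bot.observe(); print({k:np.round(v,3).tolist() for k,v in s.items()})
for n in("side","top"):
    im=bot.grab_frame(n); cv2.imwrite(f"pics/{n}0.png",im[:,:,::-1]); 
    c=bot.camera_info(n); print(n,c["fx"],c["fy"],c["cx"],c["cy"]); print(np.round(c["cam_to_world"],3))
print(bot.tcp_to_grasp)
E
```

```text
pics
{'clock': 0.0, 'qpos': [1.079, 0.522, -0.036, 1.6, 0.021, 1.021, -0.113], 'qd': [-0.001, 0.001, -0.002, 0.002, 0.001, 0.001, 0.0], 'joint_efforts': [-0.001, -92.712, 1.979, -36.994, 0.018, 0.008, -0.0], 'position': [0.256, -0.57, 0.231], 'tool_rot': [-3.14, 0.0, 0.422], 'force': [0.262, -0.153, -0.188], 'moment': [-0.011, -0.035, -0.012], 'grip_width': 0.085}
side 495.05607126582976 495.05607126582976 320.1085199147021 203.0000087647289
[[-0.973 -0.156  0.168  0.189]
 [-0.229  0.619 -0.752  1.492]
 [ 0.013 -0.77  -0.638  1.391]
 [ 0.     0.     0.     1.   ]]
top 423.5254042246345 423.5254042246345 313.6298266048765 197.16266333440046
[[-2.000e-03 -9.840e-01  1.800e-01  2.870e-01]
 [-1.000e+00  1.000e-03 -3.000e-03  1.200e-02]
 [ 3.000e-03 -1.800e-01 -9.840e-01  1.456e+00]
 [ 0.000e+00  0.000e+00  0.000e+00  1.000e+00]]
0.0187
```

View pics/side0.png

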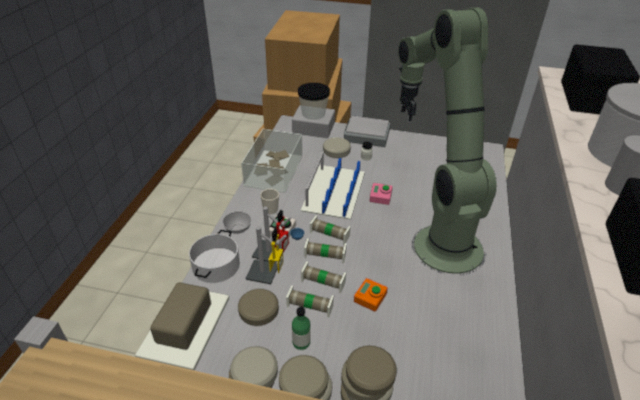

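View pics/top0.png

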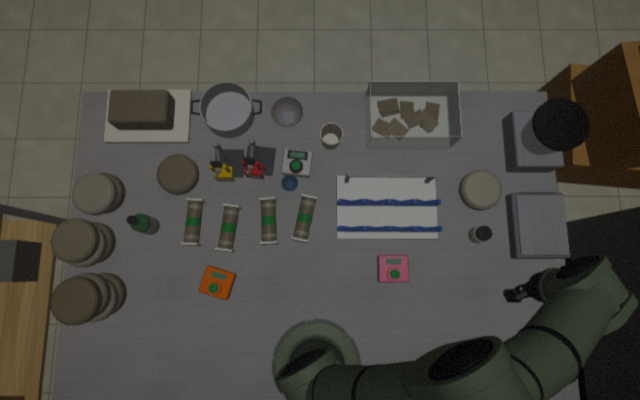

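Top view: four rolls at about (193,222), (229,228), (268,220) and (305,217), with the rack at (388,207). The yellow and red markers are at (222,170) and (254,167). The white timer is at (297,162), and the look-alikes are orange (217,282) and pink (393,268). Next I measure them.

```bash
cat > h.py <<'E'
from workcell import bot
import cv2,numpy as np
def proj(cam,P):
    c=bot.camera_info(cam);T=np.linalg.inv(c["cam_to_world"]);p=T[:3,:3]@np.asarray(P,float)+T[:3,3]
    return np.array([c["fx"]*p[0]/p[2]+c["cx"],c["fy"]*p[1]/p[2]+c["cy"]])
def ray(cam,uv):
    c=bot.camera_info(cam);T=c["cam_to_world"]
    d=T[:3,:3]@np.array([(uv[0]-c["cx"])/c["fx"],(uv[1]-c["cy"])/c["fy"],1]);return T[:3,3],d
def atz(cam,uv,z):
    o,d=ray(cam,uv);return o+d*(z-o[2])/d[2]
def tri(uv1,uv2,c1="top",c2="side"):
    o1,d1=ray(c1,uv1);o2,d2=ray(c2,uv2);A=np.stack([d1,-d2],1);s=np.linalg.lstsq(A,o2-o1,rcond=None)[0]
    a=o1+d1*s[0];b=o2+d2*s[1];return (a+b)/2,np.linalg.norm(a-b)
def crop(cam,x0,y0,w,h,name,k=None):
    im=bot.grab_frame(cam)[y0:y0+h,x0:x0+w]
    k=k or min(800/w,600/h);cv2.imwrite("pics/"+name,cv2.resize(im,None,fx=k,fy=k,interpolation=cv2.INTER_CUBIC)[:,:,::-1])
E
python3 - <<'E'
from h import *
bot.grab_frame("top");bot.grab_frame("side")
for t in["roll1","rack","marker1","marker2","hook1","hook2","start_top","oil","dish","spice","mug","cake1"]:
  for cam in("top","side"):
    for d in bot.masks_of(cam,t):
        m=d["mask"].astype(np.uint8);r=cv2.minAreaRect(cv2.findNonZero(m)) if m.any() else None
        print(t,cam,round(d["conf"],2),np.round(d["point"],1),m.sum(),[np.round(x,1).tolist() for x in r] if r else "")
crop("top",170,130,280,150,"t1.png"); crop("side",230,140,160,180,"s1.png")
E
```

```text
roll1 top 0.96 [268.1 223.1] 750 [[268.5, 221.5], [47.0, 17.0], 90.0]
roll1 top 0.86 [193.4 220.5] 714 [[193.8, 221.7], [17.3, 46.4], 4.8]
roll1 top 0.79 [226.5 227.4] 751 [[228.5, 227.9], [17.3, 48.0], 7.9]
roll1 top 0.77 [303.7 216.4] 725 [[303.9, 218.4], [15.8, 48.4], 12.4]
roll1 top 0.23 [386.  205.7] 6544 [[388.0, 205.0], [104.0, 66.0], -0.0]
roll1 side 0.85 [331.5 227.3] 512 [[329.9, 229.5], [41.1, 15.8], 20.0]
roll1 side 0.77 [324.6 277.2] 625 [[323.2, 276.4], [43.9, 19.0], 16.6]
roll1 side 0.71 [328.4 249.4] 559 [[325.1, 251.0], [41.7, 17.2], 7.7]
roll1 side 0.56 [308.4 300.8] 717 [[309.4, 301.0], [47.8, 21.3], 15.0]
rack top 0.96 [386.7 206.6] 6592 [[389.0, 205.0], [66.0, 104.0], 90.0]
rack top 0.55 [262.4 153.3] 617 [[260.1, 156.8], [28.7, 33.2], 7.1]
rack top 0.37 [305.7 217.4] 711 [[303.7, 218.3], [16.7, 47.6], 12.4]
rack top 0.29 [226.6 226.5] 786 [[228.5, 227.6], [19.5, 48.2], 8.1]
rack top 0.26 [288.  185.8] 245 [[289.2, 182.8], [17.0, 16.3], 45.0]
rack side 0.87 [334.5 192.8] 2607 [[333.1, 187.2], [53.3, 61.1], 13.7]
marker1 top 0.67 [256.8 167.8] 293 [[252.5, 168.0],
[... 1932 characters left out ...]

spice top 0.89 [479.6 233.9] 308 [[479.9, 234.4], [15.5, 22.7], 80.5]
spice top 0.73 [331.3 134.5] 452 [[330.5, 135.5], [25.0, 21.0], 90.0]
spice side 0.49 [366.6 153.2] 210 [[366.5, 151.5], [19.0, 11.0], 90.0]
mug top 0.84 [332.4 135.2] 491 [[331.0, 136.0], [26.0, 22.0], 90.0]
mug top 0.16 [305.9 216.6] 731 [[303.7, 218.2], [16.7, 47.8], 12.4]
mug side 0.83 [270.4 198.1] 368 [[269.5, 200.5], [27.0, 17.0], 90.0]
cake1 top 0.76 [476.7 190.5] 1390 [[479.8, 190.2], [41.0, 41.7], 45.0]
cake1 top 0.69 [178.8 173.6] 1416 [[177.5, 175.0], [42.0, 41.0], 90.0]
cake1 side 0.74 [338.9 148.3] 480 [[337.0, 147.5], [19.0, 28.0], 90.0]
cake1 side 0.26 [267.9 247.4] 301 [[269.1, 235.4], [25.8, 50.7], 17.1]
```

View pics/t1.png

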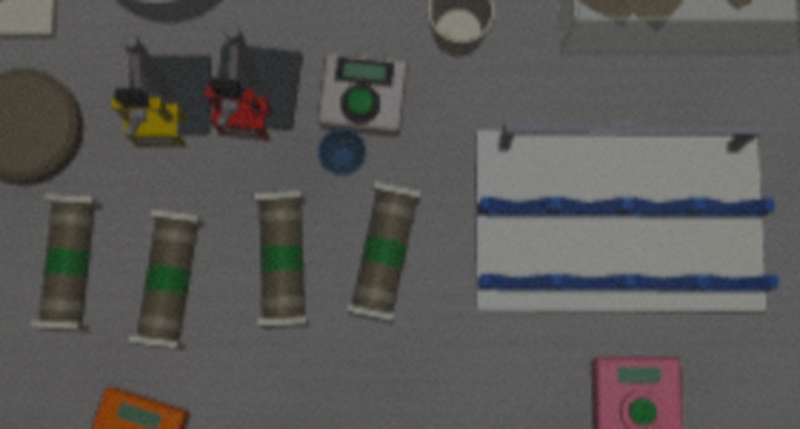

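View pics/s1.png

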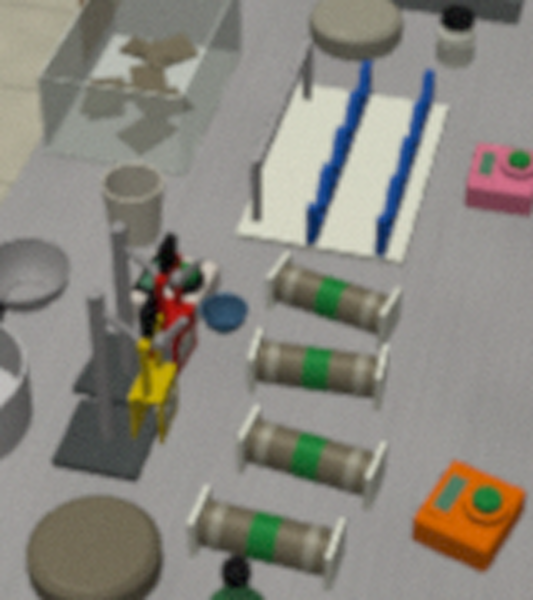

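```bash
cat >> h.py <<'E'
def avg(cam,n=4): return np.mean([bot.grab_frame(cam).astype(float) for _ in range(n)],0)
def blobs(msk,amin=8):
    n,l,st,ce=cv2.connectedComponentsWithStats(msk.astype(np.uint8));
    return [(ce[i],st[i]) for i in range(1,n) if st[i][4]>=amin]
E
python3 - <<'E'
from h import *
T=avg("top");S=avg("side");np.savez("im0.npz",T=T,S=S)
for n,I in(("top",T),("side",S)):
    r,g,b=I[...,0],I[...,1],I[...,2]
    print(n,"green")
    for c,st in blobs((g>1.5*r)&(g>1.4*b)&(g>50)): print(np.round(c,1),st.tolist(),np.round(atz(n,c,.028)[:2],3))
    print("blue")
    for c,st in blobs((b>1.6*r)&(b>1.2*g)&(b>40)): print(np.round(c,1),st.tolist())
    print("white")
    for c,st in blobs((I.min(2)>140),100): print(np.round(c,1),st.tolist())
E
```

```text
top green
[295.7 164.8] [291, 161, 10, 9, 69] [0.663 0.069]
[304.2 217.5] [297, 213, 15, 10, 111] [0.479 0.039]
[141.6 221.7] [133, 214, 15, 17, 134] [0.465 0.59 ]
[192.8 221.1] [186, 217, 15, 9, 117] [0.467 0.417]
[268.2 219.8] [262, 216, 14, 9, 113] [0.471 0.162]
[228.2 227.2] [221, 223, 15, 10, 114] [0.446 0.296]
[394.6 273.6] [391, 270, 8, 8, 54] [ 0.291 -0.261]
[213.  287.6] [209, 284, 9, 8, 56] [0.246 0.34 ]
blue
[288.5 184. ] [282, 178, 13, 12, 102]
[387.9 202. ] [338, 199, 103, 6, 463]
[388.6 228.4] [338, 226, 105, 5, 428]
white
side green
[385.5 187.5] [383, 186, 6, 4, 20] [ 0.289 -0.292]
[287.5 222.6] [286, 221, 4, 4, 8] [0.65  0.042]
[328.2 228.6] [324, 223, 10, 12, 77] [0.48  0.037]
[324.2 250.1] [320, 244, 9, 13, 90] [0.468 0.161]
[321.7 276.4] [317, 270, 11, 14, 102] [0.447 0.295]
[375.6 289.5] [372, 287, 8, 6, 40] [0.246 0.309]
[308.4 300.5] [304, 294, 11, 14, 112] [0.467 0.415]
[300.5 325.1] [292, 316, 18, 19, 261] [0.466 0.521]
[300.6 347.1] [295, 346, 12, 3, 17] [0.444 0.603]
blue
[331.3 185.1] [322, 158, 19, 55, 229]
[351.  188.2] [343, 161, 17, 55, 206]
[296.8 233.2] [291, 229, 13, 10, 102]
white
[596.7 233. ] [539, 66, 101, 334, 10391]
[225.2 139.2] [182, 111, 81, 55, 2458]
[283.7 125.1] [274, 116, 18, 18, 206]
[367.1 125.6] [348, 117, 39, 18, 520]
[337.5 130.5] [330, 123, 15, 15, 148]
[337.5 272.6] [86, 131, 436, 269, 53936]
[264.  157.7] [257, 150, 15, 15, 111]
[184.7 172.8] [162, 159, 46, 28, 730]
[164.3 199.9] [139, 184, 51, 33, 974]
[139.8 232. ] [112, 214, 56, 37, 1101]
[112.3 268.6] [81, 247, 63, 45, 1552]
[214.3 257.9] [191, 248, 46, 21, 614]
[ 69.9 312.5] [25, 289, 90, 55, 911]
[ 80.2 332. ] [71, 325, 20, 14, 159]
```

```bash
cat > rackfit.py <<'E'
from h import *
from scipy.optimize import least_squares
from scipy.ndimage import map_coordinates
def W(p,P):
    c,s=np.cos(p[2]),np.sin(p[2]);return np.array([p[0]+c*P[0]-s*P[1],p[1]+s*P[0]+c*P[1],P[2]])
def edges(p,cam,I,E,ch,rng=4):
    obs=[]
    for A,B in E:
        for t in np.linspace(.06,.94,30):
            P=np.array(A)*(1-t)+np.array(B)*t
            u=proj(cam,W(p,P));d=proj(cam,W(p,np.array(B)))-proj(cam,W(p,np.array(A)));n=np.array([-d[1],d[0]])/np.linalg.norm(d)
            s=np.arange(-rng,rng+.01,.25);q=u+s[:,None]*n
            v=map_coordinates(ch(I),[q[:,1],q[:,0]],order=1);g=np.abs(np.gradient(v))
            if g.max()<4*.25: continue
            k=g.argmax(); w=g[max(0,k-3):k+4];ss=s[max(0,k-3):k+4]
            obs.append((P,n,u+n*(w*ss).sum()/w.sum(),cam))
    return obs
if __name__=="__main__":
    d=np.load("im0.npz")
    lum=lambda I:I.mean(2)
    z=.01;x0,x1,y0=-.075,.145,.173
    base=[((x0,-y0,z),(x0,y0,z)),((x0,y0,z),(x1,y0,z)),((x1,-y0,z),(x1,y0,z)),((x0,-y0,z),(x1,-y0,z))]
    p=np.array([0.47,-.25,0.])
    for cams in (["top"],["side"],["top","side"]):
      p=np.array([0.47,-.25,0.]) if cams==["top"] else pt.copy()
      for it in range(6):
        o=[]
        for cam in cams: o+=edges(p,cam,d["T" if cam=="top" else "S"],base,lum,8 if it==0 else 4)
        f=lambda p:[n@(proj(c,W(p,P))-q) for P,n,q,c in o]
        r=least_squares(f,p,loss="soft_l1",f_scale=.5);p=r.x
      if cams==["top"]: pt=p
      print(cams,np.round(p,4),len(o),np.median(np.abs(f(p))))
    np.save("rack.npy",p)
    for cam,I,(a,b,w,h) in(("top",d["T"],(320,160,140,100)),("side",d["S"],(290,140,90,90))):
        k=6;J=cv2.resize(I[b:b+h,a:a+w].clip(0,255).astype(np.uint8),None,fx=k,fy=k)
        def L(A,B,c):
            A,B=[tuple(int(round(v)) for v in ((proj(cam,W(p,X))-[a,b]+.5)*k)) for X in(A,B)];cv2.line(J,A,B,c,1)
        for A,B in base:L(A,B,(255,0,0))
        L((.125,-.134,.11),(.125,.134,.11),(255,255,0))
        for y in(.126,.042,-.042,-.126):
            L((-.045,y,.035),(.045,y,.035),(0,255,0))
            for x in(-.052,.052):L((x,y-.034,.069),(x,y,.035),(255,0,255));L((x,y+.034,.069),(x,y,.035),(255,0,255))
        cv2.imwrite(f"pics/rack_{cam}.png",J[:,:,::-1])
E
python3 rackfit.py
```

```text
Traceback (most recent call last):
  File "rackfit.py", line 30, in <module>
    r=least_squares(f,p,loss="soft_l1",f_scale=.5);p=r.x
  File "rackfit.py", line 29, in <lambda>
    f=lambda p:[n@(proj(c,W(p,P))-q) for P,n,q,c in o]
                   ~~~~^^^^^^^^^^
  File "h.py", line 4, in proj
    c=bot.camera_info(cam);T=np.linalg.inv(c["cam_to_world"]);p=T[:3,:3]@np.asarray(P,float)+T[:3,3]
ValueError: time passes only in moves, steps and waits
```

```bash
sed -i 's/bot.camera_info(cam)/CI(cam)/; s/^import cv2,numpy as np/import cv2,numpy as np,functools\n@functools.lru_cache\ndef CI(cam): return bot.camera_info(cam)/' h.py; head -6 h.py; python3 rackfit.py
```

```text
from workcell import bot
import cv2,numpy as np,functools
@functools.lru_cache
def CI(cam): return bot.camera_info(cam)
def proj(cam,P):
    c=CI(cam);T=np.linalg.inv(c["cam_to_world"]);p=T[:3,:3]@np.asarray(P,float)+T[:3,3]
['top'] [ 0.4819 -0.2443 -0.0069] 120 0.5904532930836492
['side'] [ 0.4997 -0.2428 -0.0051] 119 1.2362391095295502
['top', 'side'] [ 0.5062 -0.244  -0.0082] 204 0.34121096529679595
```

View pics/rack_top.png

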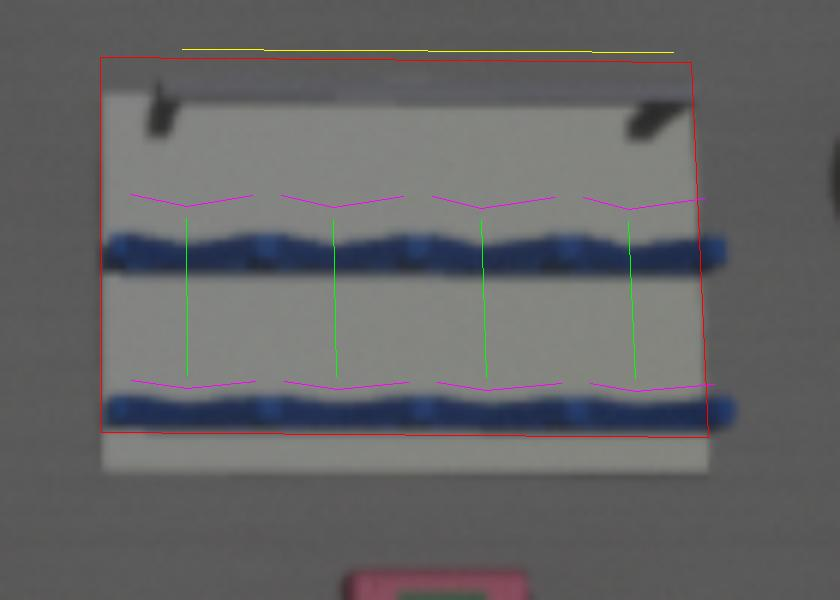

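View pics/rack_side.png

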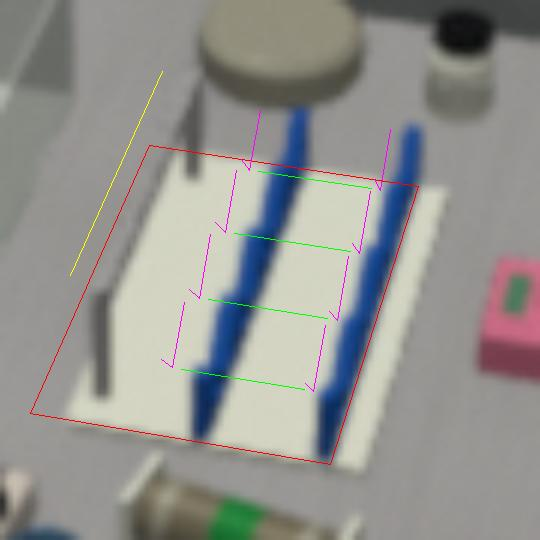

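```bash
python3 - <<'E'
s=open("rackfit.py").read()
s=s.replace("np.array([0.47,-.25,0.])","np.array([P0,-.245,0.])").replace('((x1,-y0,z),(x1,y0,z)),','')
s=s.replace("8 if it==0 else 4","4 if it==0 else 2.5").replace("p=np.array([P0","P0=atz('top',(388,238.4),.01)[0]+.075;print(P0);p=np.array([P0",1)
open("rackfit.py","w").write(s)
E
python3 rackfit.py
```

```text
0.48405777160919683
['top'] [ 0.4841 -0.2445 -0.0029] 90 0.10619657613829095
['side'] [ 0.5059 -0.243  -0.0083] 88 0.15812537360179624
['top', 'side'] [ 0.4834 -0.2442 -0.0049] 180 0.22999104965932
```

View pics/rack_top.png

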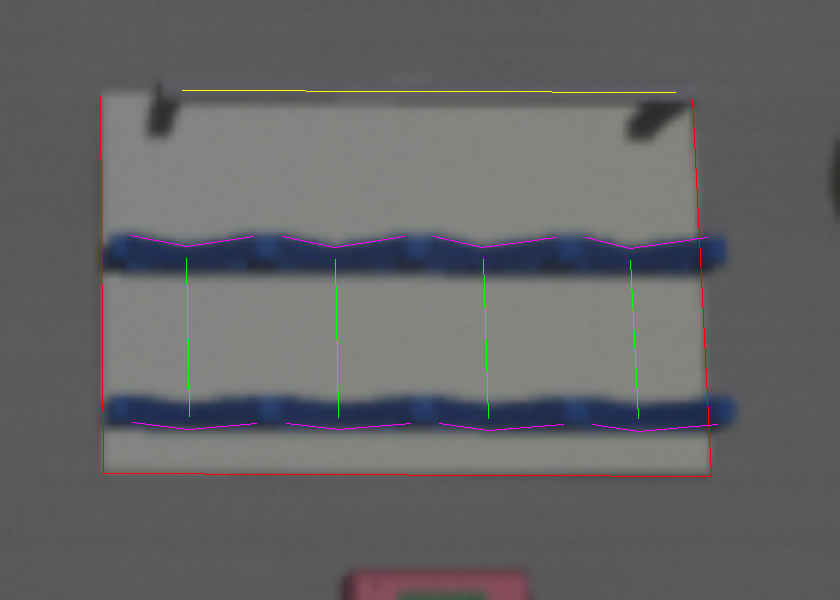

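View pics/rack_side.png

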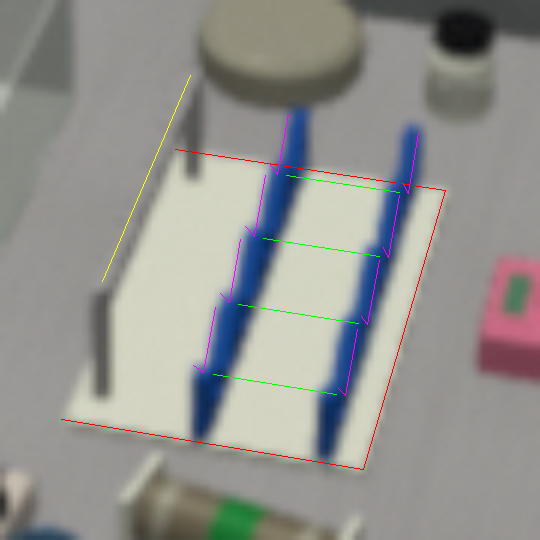

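Choices before the first reach:
- **Rolls:** the four green-banded cylinders at (193,222), (228,227), (268,220) and (304,217). Nothing else looks like them, and the centres agree between cameras within 2 mm.
- **Timer:** the white one at (297,162), not the orange (217,282) or pink (393,268).

I start with the roll nearest the rack and move above it.

Emit:
{"fn": "drive_tool", "kwargs": {
  "series": [
    [75,0.0172,0.046,0,-0.051],
    [75,0.0172,0.046,0,-0.051],
    [75,0.0172,0.046,0,-0.051],
    [75,0.0172,0.046,0,-0.051],
    [75,0.0172,0.046,0,-0.051],
    [75,0.0172,0.046,0,-0.051],
    [75,0.0172,0.046,0,-0.051],
    [75,0.0172,0.046,0,-0.051],
    [75,0.0172,0.046,0,-0.051],
    [75,0.0172,0.046,0,-0.051],
    [75,0.0172,0.046,0,-0.051],
    [75,0.0172,0.046,0,-0.051]
  ],
  "newtons": 40
}}

```text
clock: 3.1
position: [0.4599, -0.0099, 0.2325]
tool_rot: [3.138, -0.004, -0.225]
force: [1.2, -0.9, 0.4]
grip_width: 0.064
```

```bash
cat > rolls.py <<'E'
from h import *
def find(verbose=True):
    out=[];T=avg("top",1);S=avg("side",1)
    ms=[d for d in bot.masks_of("top","roll1") if d["conf"]>.4]
    for n,I in(("top",T),("side",S)):
        r,g,b=I[...,0],I[...,1],I[...,2]
        for c,st in blobs((g>1.5*r)&(g>1.4*b)&(g>50),50):
            print(n,np.round(c,1),np.round(atz(n,c,.028)[:2],4),st[4])
    for d in ms:
        p=np.argwhere(d["mask"])[:,::-1].astype(float)
        w=np.array([atz("top",q,.04)[:2] for q in p]);cc=w.mean(0);u=np.linalg.svd(w-cc,full_matrices=0)[2][0];u*=np.sign(u[0])
        print("mask",d["conf"],np.round(cc,3),"yaw",round(np.arctan2(u[1],u[0]),3))
if __name__=="__main__": find()
E
python3 rolls.py; python3 -c "
from h import *
s=bot.observe();print(s['clock'],s['position'],s['tool_rot'],s['qpos'],s['grip_width'])"
```

```text
top [295.6 164.8] [0.6634 0.0697] 70
top [141.5 221.6] [0.4656 0.5906] 102
top [192.8 221.1] [0.4672 0.4168] 118
top [268.3 219.8] [0.4711 0.1614] 115
top [228.3 227.2] [0.446 0.296] 116
top [394.6 273.6] [ 0.2908 -0.2611] 54
top [212.9 287.6] [0.2465 0.3398] 55
side [328.2 228.7] [0.4798 0.0376] 78
side [324.3 250.1] [0.4679 0.1607] 90
side [321.7 276.4] [0.447  0.2949] 102
side [308.4 300.5] [0.4667 0.4151] 112
side [300.5 325.1] [0.4666 0.5214] 258
mask 0.97 [0.462 0.413] yaw -0.045
mask 0.8 [0.444 0.295] yaw -0.109
mask 0.6 [0.467 0.161] yaw 0.043
mask 0.54 [0.427 0.058] yaw 0.008
3.25 [ 0.46022191 -0.00890131  0.23216326] [ 3.13912821 -0.00366274 -0.21769044] [ 0.04072368  0.26249542 -0.1832297   2.01049775  0.06651517  0.87130551
 -1.96758799] 0.06389387929214256
```

Emit:
{"fn": "drive_tool", "kwargs": {
  "series": [
    [85,0.01,0.024,-0.02,0.01],
    [85,0.009,0.023,-0.04,0.015],
    [85,0,0,-0.045,0],
    [85,0,0,-0.02,0],
    [85,0,0,0,0]
  ]
}}

```text
clock: 3.75
position: [0.4805, 0.0364, 0.1047]
tool_rot: [3.139, -0.009, -0.194]
force: [0.4, -1.0, -0.0]
grip_width: 0.0727
```

```bash
python3 - <<'E'
from h import *
d=np.load("im0.npz")
for n in"TS":
    I=d[n];a=(180,185,150,75) if n=="T" else (280,210,75,110)
    x,y,w,h=a;k=min(800/w,600/h);cv2.imwrite(f"pics/rolls{n}.png",cv2.resize(I[y:y+h,x:x+w].clip(0,255).astype(np.uint8),None,fx=k,fy=k,interpolation=cv2.INTER_CUBIC)[:,:,::-1]);print(k)
E
```

```text
5.333333333333333
5.454545454545454
```

View pics/rollsT.png

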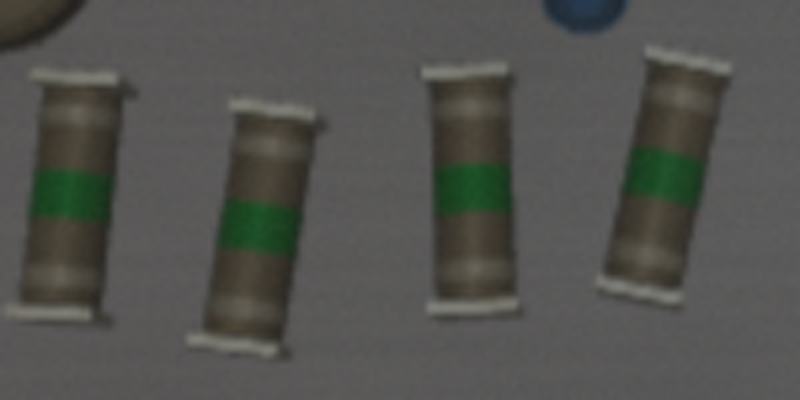

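```bash
python3 - <<'E'
from h import *
for n,a,b in [("A",(75,75),(50,313)),("B",(273,108),(233,345)),("C",(467,71),(473,308)),("D",(688,60),(640,292))]:
    f=lambda p:atz("top",(179.5+p[0]/5.333,184.5+p[1]/5.333),.053)
    P,Q=f(a),f(b);print(n,np.round((P+Q)[:2]/2,3),np.linalg.norm(P-Q).round(3),np.arctan2(*(P-Q)[[1,0]]).round(3))
E
```

```text
A [0.465 0.415] 0.15 -0.054
B [0.445 0.295] 0.149 -0.132
C [0.468 0.161] 0.149 0.043
D [0.476 0.039] 0.149 -0.2
```

Emit:
{"fn": "drive_tool", "kwargs": {
  "series": [
    [85,-0.001,0.001,-0.04,0],
    [85,0,0,-0.035,0],
    [85,0,0,-0.018,0],
    [85,0,0,0,0]
  ]
}}

```text
clock: 4.15
position: [0.4823, 0.034, 0.0133]
tool_rot: [3.14, -0.014, -0.198]
force: [0.1, -0.0, 0.6]
grip_width: 0.0727
```

Emit:
{"fn": "drive_tool", "kwargs": {
  "series": [
    [85,0,0.003,-0.001,0],
    [40,0,0,0,0],
    [40,0,0,0,0],
    [40,0,0,0,0],
    [40,0,0,0,0],
    [40,0,0,0,0]
  ],
  "newtons": 50
}}

```text
clock: 4.75
position: [0.4853, 0.0361, 0.0183]
tool_rot: [3.141, -0.021, -0.2]
force: [0.4, -0.1, -3.3]
grip_width: 0.0482
```

Emit:
{"fn": "drive_tool", "kwargs": {
  "series": [
    [40,0,0,0.02,0],
    [40,0,0,0.04,0.02],
    [40,0,0,0.04,0.02],
    [40,0,0,0.04,0.02],
    [40,0,0,0,0]
  ]
}}

```text
clock: 5.25
position: [0.4835, 0.0361, 0.1629]
tool_rot: [3.14, -0.019, -0.137]
force: [0.2, 0.4, -2.8]
grip_width: 0.0483
```

Emit:
{"fn": "drive_tool", "kwargs": {
  "series": [
    [40,0.001,-0.025,0,0.015],
    [40,0.001,-0.045,0,0.015],
    [40,0.001,-0.045,0,0.015],
    [40,0.001,-0.045,0,0.015],
    [40,0.001,-0.045,0,0.015],
    [40,0.001,-0.045,0,0.015],
    [40,0,-0.045,0,0.015],
    [40,0,-0.045,0,0.015],
    [40,0,-0.04,0,0.01],
    [40,0,-0.025,0,0],
    [40,0,0,0,0]
  ]
}}

```text
clock: 6.35
position: [0.4832, -0.384, 0.1568]
tool_rot: [-3.141, -0.015, 0.001]
force: [-0.0, 0.5, -3.1]
grip_width: 0.0483
```

```bash
python3 - <<'E'
from h import *
crop("side",290,110,120,90,"s2.png"); crop("top",320,160,160,110,"t2.png")
E
```

```text
(no output)
```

View pics/s2.png

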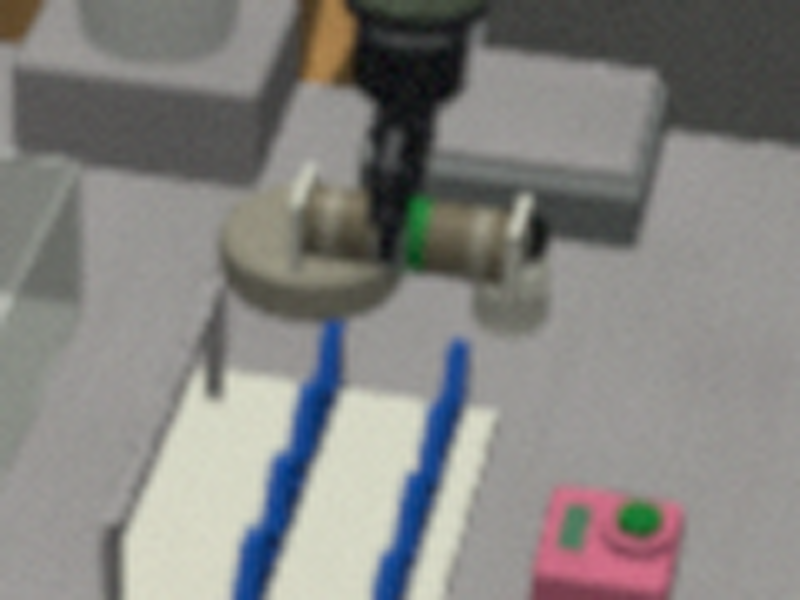

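View pics/t2.png

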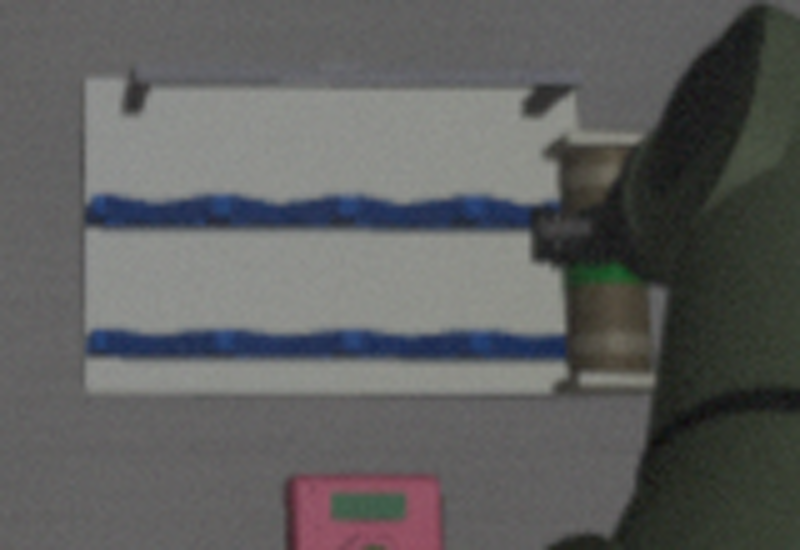

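```bash
python3 - <<'E'
from h import *
print(bot.observe()['position'])
for p in[(302,217),(521,240),(411,229)]: print(atz("side",(289.5+p[0]*.15,109.5+p[1]*.15),.168))
print(atz("top",(319.5+595/5,159.5+258/5),.168))
E
```

```text
[ 0.48404936 -0.38048883  0.15692479]
[ 0.54707618 -0.38831073  0.168     ]
[ 0.39737721 -0.39721428  0.168     ]
[ 0.47213386 -0.39208242  0.168     ]
[ 0.47936441 -0.37619738  0.168     ]
```

Emit:
{"fn": "drive_tool", "kwargs": {
  "series": [
    [40,0.008,0.008,-0.01,0],
    [40,0.003,0.003,-0.03,0],
    [40,0,0,-0.02,0],
    [40,0,0,0,0]
  ]
}}

```text
clock: 6.85
position: [0.4984, -0.3618, 0.0932]
tool_rot: [-3.137, -0.016, 0.01]
force: [-0.0, 0.9, -2.9]
grip_width: 0.0486
```

Emit:
{"fn": "drive_tool", "kwargs": {
  "series": [
    [40,-0.002,-0.007,0,-0.01],
    [40,0,0,0,0],
    [40,0,0,0,0]
  ]
}}

```text
clock: 7.15
position: [0.498, -0.367, 0.0944]
tool_rot: [-3.136, -0.017, 0.002]
force: [-0.4, 0.3, -2.6]
grip_width: 0.0486
```

Emit:
{"fn": "drive_tool", "kwargs": {
  "series": [
    [40,-0.002,-0.003,-0.01,0],
    [40,0,0,-0.012,0],
    [40,0,0,-0.008,0],
    [40,0,0,0,0]
  ]
}}

```text
clock: 7.55
position: [0.496, -0.371, 0.0631]
tool_rot: [-3.138, -0.019, 0.002]
force: [-0.1, -0.8, -3.5]
grip_width: 0.0488
```

```bash
python3 - <<'E'
from h import *
crop("side",290,110,120,90,"s3.png"); s=bot.observe();print(s["position"],s["force"])
E
```

```text
[ 0.49618211 -0.37099152  0.06358167] [-0.86437858  0.01141175 -2.98039258]
```

View pics/s3.png

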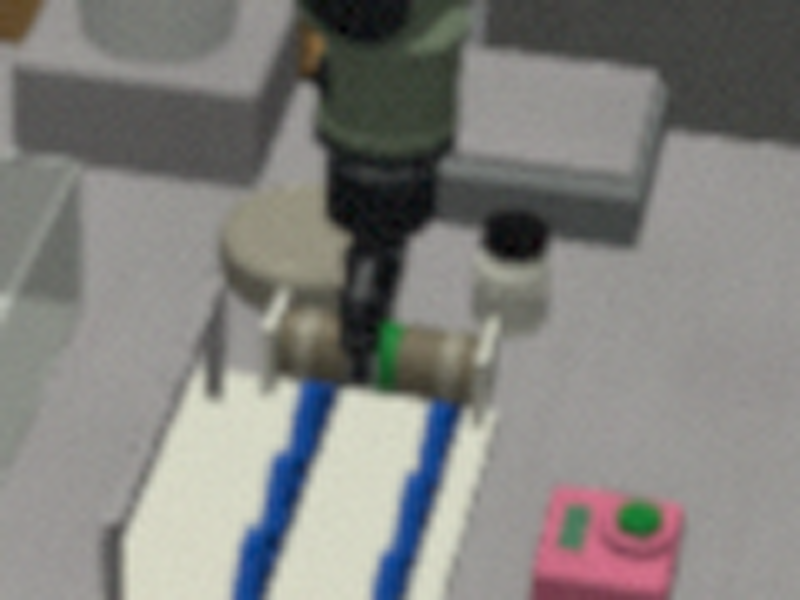

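Over groove 4, clear of the caps on both combs. Lowering it in small steps until the rack carries the weight.

Emit:
{"fn": "drive_tool", "kwargs": {
  "series": [
    [40,0,0,-0.003,0],
    [40,0,0,-0.003,0],
    [40,0,0,0,0]
  ]
}}

```text
clock: 7.9
position: [0.4965, -0.3713, 0.0585]
tool_rot: [-3.139, -0.019, 0.002]
force: [-2.1, 1.1, -0.5]
grip_width: 0.0484
```

Emit:
{"fn": "drive_tool", "kwargs": {
  "series": [
    [40,0,0,-0.003,0],
    [40,0,0,0,0]
  ]
}}

```text
clock: 8.1
position: [0.4967, -0.3715, 0.0589]
tool_rot: [-3.14, -0.02, 0.002]
force: [-0.7, 1.3, -2.9]
grip_width: 0.048
```

Emit:
{"fn": "drive_tool", "kwargs": {
  "series": [
    [40,0,0,-0.005,0],
    [40,0,0,-0.003,0],
    [40,0,0,0,0]
  ]
}}

```text
clock: 8.4
position: [0.499, -0.3714, 0.0571]
tool_rot: [3.141, -0.025, 0.002]
force: [-0.1, 0.4, -3.0]
grip_width: 0.0483
```

Emit:
{"fn": "drive_tool", "kwargs": {
  "series": [
    [40,-0.002,0,-0.006,0],
    [40,0,0,-0.006,0]
  ]
}}

```text
clock: 8.6
position: [0.5017, -0.3715, 0.0519]
tool_rot: [3.137, -0.034, 0.003]
force: [-25.7, 13.7, 73.1]
grip_width: 0.0483
```

```bash
python3 - <<'E'
from h import *
crop("side",290,110,120,90,"s4.png"); s=bot.observe();print(s["position"],s["force"])
E
```

```text
[ 0.5023669  -0.37152023  0.05138627] [-6.73136856  9.60925995 48.7186454 ]
```

View pics/s4.png

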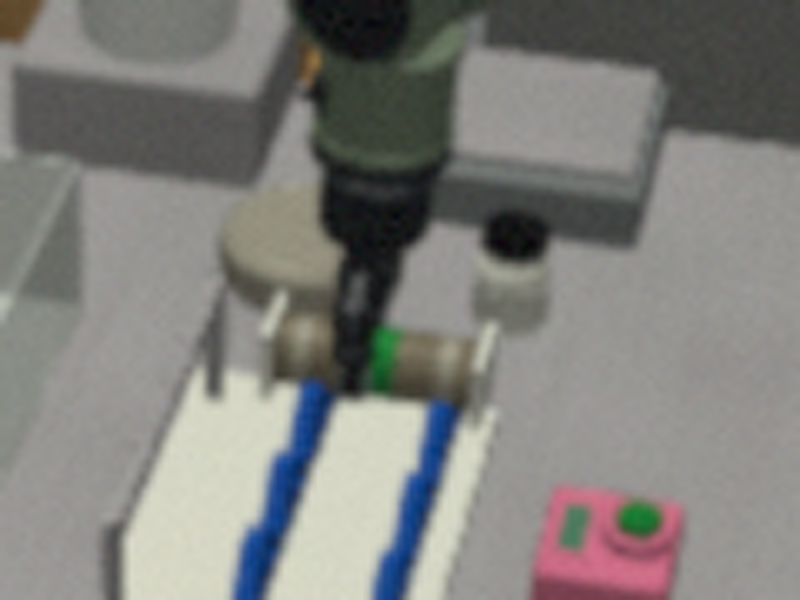

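Contact is firm at 73 N, more than I wanted; from here I'll use steps of 4 mm or less. Backing off slightly, then releasing.

Emit:
{"fn": "drive_tool", "kwargs": {
  "series": [
    [40,0,0,0.003,0],
    [40,0,0,0,0]
  ]
}}

```text
clock: 8.85
position: [0.5036, -0.3716, 0.0556]
tool_rot: [3.135, -0.038, 0.004]
force: [0.1, -0.4, -3.7]
grip_width: 0.0487
```

Emit:
{"fn": "drive_tool", "kwargs": {
  "series": [
    [68,0,0,0,0],
    [68,0,0,0,0],
    [68,0,0,0,0]
  ]
}}

```text
clock: 9.15
position: [0.5034, -0.3718, 0.0547]
tool_rot: [3.136, -0.038, 0.004]
force: [-0.4, -0.5, -0.3]
grip_width: 0.058
```

Emit:
{"fn": "drive_tool", "kwargs": {
  "series": [
    [68,0,0,0.03,0],
    [68,0,0,0.045,0],
    [68,0,0,0.045,0],
    [68,0,0,0,0]
  ]
}}

```text
clock: 9.55
position: [0.5018, -0.3709, 0.1764]
tool_rot: [3.138, -0.034, 0.004]
force: [0.9, -0.6, -0.6]
grip_width: 0.058
```

```bash
python3 - <<'E'
from h import *
crop("side",290,110,120,90,"s5.png"); s=bot.observe();print(s["position"],s["tool_rot"],s["force"])
E
python3 rolls.py
```

```text
[ 0.50079623 -0.37031848  0.17374181] [ 3.13996124 -0.0313121   0.00365383] [-0.22816989  0.07755635 -0.27044216]
top [295.5 164.9] [0.6631 0.0701] 70
top [428.6 211. ] [ 0.5006 -0.3847] 122
top [142.2 221.3] [0.4667 0.5881] 99
top [192.8 221.2] [0.4666 0.4169] 118
top [268.3 219.9] [0.471  0.1613] 115
top [228.3 227.1] [0.4464 0.296 ] 112
top [394.6 273.6] [ 0.2908 -0.2611] 54
top [213.  287.6] [0.2465 0.3396] 56
side [345.4 163.4] [ 0.5002 -0.4324] 60
side [324.2 250.1] [0.4681 0.161 ] 90
side [321.7 276.3] [0.4469 0.2943] 100
side [308.4 300.6] [0.4666 0.4154] 113
side [300.6 325.1] [0.4664 0.5213] 259
mask 0.96 [ 0.488 -0.377] yaw 0.022
mask 0.64 [0.461 0.413] yaw -0.059
mask 0.61 [0.444 0.294] yaw -0.121
```

View pics/s5.png

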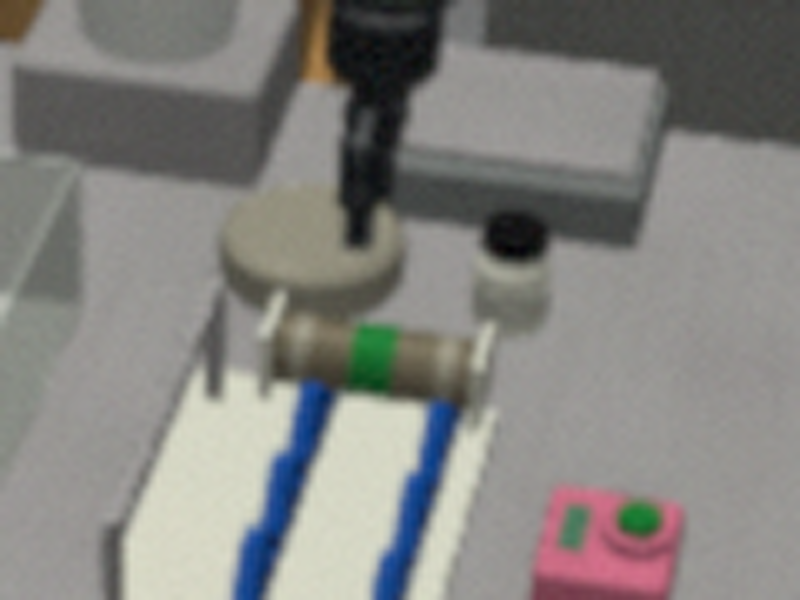

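```bash
python3 - <<'E'
from h import *
print(tri((428.6,211),(345.4,163.4)),atz("top",(428.6,211),.07),atz("side",(345.4,163.4),.07))
E
```

```text
(array([ 0.49237855, -0.37303219,  0.07004031]), np.float64(0.003941238970533319)) [ 0.4943721  -0.37297919  0.07      ] [ 0.49038028 -0.37286511  0.07      ]
```

Emit:
{"fn": "drive_tool", "kwargs": {
  "series": [
    [85,-0.003,0.025,0,0.004],
    [85,-0.003,0.045,0,0.004],
    [85,-0.003,0.045,0,0.004],
    [85,-0.003,0.045,0,0.004],
    [85,-0.003,0.045,0,0.004],
    [85,-0.003,0.045,0,0.004],
    [85,-0.003,0.045,0,0.004],
    [85,-0.003,0.045,0,0.004],
    [85,-0.003,0.045,0,0.004],
    [85,-0.003,0.045,0,0.004],
    [85,0,0.045,0,0],
    [85,0,0.035,0,0]
  ]
}}

```text
clock: 10.95
position: [0.4562, 0.1549, 0.155]
tool_rot: [-3.137, -0.004, 0.037]
force: [0.5, -0.0, 0.6]
grip_width: 0.0724
```

Emit:
{"fn": "drive_tool", "kwargs": {
  "series": [
    [85,0,0,0,0],
    [85,0,0,0,0]
  ]
}}

```text
clock: 11.15
position: [0.4543, 0.16, 0.1528]
tool_rot: [-3.136, -0.0, 0.045]
force: [-0.2, -0.6, -0.1]
grip_width: 0.0726
```

Emit:
{"fn": "drive_tool", "kwargs": {
  "series": [
    [85,0.01,0.001,-0.03,0],
    [85,0.005,0,-0.04,0],
    [85,0,0,-0.03,0],
    [85,0,0,-0.01,0],
    [85,0,0,0,0]
  ]
}}

```text
clock: 11.65
position: [0.4692, 0.1564, 0.0375]
tool_rot: [-3.138, 0.002, 0.04]
force: [0.6, 1.3, 0.3]
grip_width: 0.0726
```

Emit:
{"fn": "drive_tool", "kwargs": {
  "series": [
    [85,0.001,0.004,-0.01,0],
    [85,0,0,-0.01,0],
    [85,0,0,0,0],
    [40,0,0,0,0],
    [40,0,0,0,0],
    [40,0,0,0,0],
    [40,0,0,0,0],
    [40,0,0,0,0]
  ]
}}

```text
clock: 12.45
position: [0.4722, 0.1605, 0.0203]
tool_rot: [-3.136, -0.003, 0.039]
force: [0.4, -0.4, -1.9]
grip_width: 0.0485
```

Emit:
{"fn": "drive_tool", "kwargs": {
  "series": [
    [40,0,0,0.02,0],
    [40,0,0,0.04,0],
    [40,0,0,0.04,0],
    [40,0,0,0.04,0],
    [40,0,0,0,0]
  ]
}}

```text
clock: 12.95
position: [0.4705, 0.1602, 0.1647]
tool_rot: [-3.137, 0.0, 0.04]
force: [1.0, -0.0, -3.9]
grip_width: 0.0481
```

Emit:
{"fn": "drive_tool", "kwargs": {
  "series": [
    [40,0.001,-0.025,0,-0.004],
    [40,0.001,-0.045,0,-0.004],
    [40,0.002,-0.045,0,-0.004],
    [40,0.002,-0.045,0,-0.004],
    [40,0.002,-0.045,0,-0.004],
    [40,0.002,-0.045,0,-0.005],
    [40,0.002,-0.045,0,-0.005],
    [40,0.002,-0.045,0,-0.005],
    [40,0,-0.04,0,-0.005],
    [40,0,-0.035,0,0],
    [40,0,-0.02,0,0],
    [40,0,0,0,0]
  ]
}}

```text
clock: 14.15
position: [0.4783, -0.2919, 0.159]
tool_rot: [-3.135, 0.002, 0.001]
force: [-0.4, 0.4, -2.1]
grip_width: 0.0484
```

Emit:
{"fn": "drive_tool", "kwargs": {
  "series": [
    [40,0,0,0,0],
    [40,0,0,0,0]
  ]
}}

```text
clock: 14.35
position: [0.4777, -0.2912, 0.1577]
tool_rot: [-3.134, 0.004, 0.0]
force: [0.6, -0.3, -1.4]
grip_width: 0.0484
```

```bash
python3 - <<'E'
from h import *
crop("side",290,110,120,90,"s6.png"); s=bot.observe();print(s["position"],s["force"])
E
```

```text
[ 0.47776748 -0.29081525  0.15774484] [-0.00407697  0.35260516 -2.94290402]
```

View pics/s6.png

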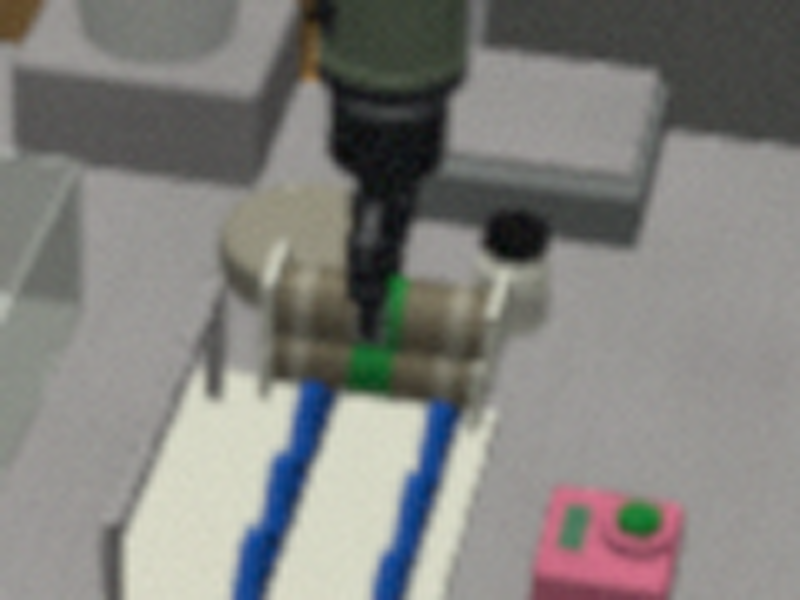

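Emit:
{"fn": "drive_tool", "kwargs": {
  "series": [
    [40,0.006,0.001,-0.015,0],
    [40,0,0,-0.025,0],
    [40,0,0,-0.02,0],
    [40,0,0,0,0],
    [40,0,0,0,0]
  ]
}}

```text
clock: 14.9
position: [0.4865, -0.2852, 0.0935]
tool_rot: [-3.133, 0.003, 0.007]
force: [-0.2, 0.2, -2.9]
grip_width: 0.0486
```

Emit:
{"fn": "drive_tool", "kwargs": {
  "series": [
    [40,0.001,-0.003,-0.008,-0.004],
    [40,0,0,-0.01,0],
    [40,0,0,-0.006,0],
    [40,0,0,0,0],
    [40,0,0,0,0]
  ]
}}

```text
clock: 15.4
position: [0.4888, -0.2884, 0.069]
tool_rot: [-3.134, 0.001, 0.003]
force: [0.0, 0.7, -2.5]
grip_width: 0.048
```

Emit:
{"fn": "drive_tool", "kwargs": {
  "series": [
    [40,-0.001,0,-0.004,0],
    [40,0,0,-0.004,0],
    [40,0,0,0,0]
  ]
}}

```text
clock: 15.7
position: [0.4885, -0.2876, 0.062]
tool_rot: [-3.134, -0.001, 0.003]
force: [0.1, -0.0, -1.7]
grip_width: 0.0484
```

Emit:
{"fn": "drive_tool", "kwargs": {
  "series": [
    [40,0,0,-0.004,0],
    [40,0,0,0,0]
  ]
}}

```text
clock: 15.9
position: [0.4897, -0.2875, 0.0607]
tool_rot: [-3.135, -0.004, 0.003]
force: [1.2, -0.9, -2.8]
grip_width: 0.0482
```

Emit:
{"fn": "drive_tool", "kwargs": {
  "series": [
    [40,-0.001,0,-0.004,0],
    [40,0,0,0,0]
  ]
}}

```text
clock: 16.1
position: [0.4904, -0.2873, 0.0598]
tool_rot: [-3.136, -0.008, 0.003]
force: [-1.8, 0.3, -2.5]
grip_width: 0.0482
```

Emit:
{"fn": "drive_tool", "kwargs": {
  "series": [
    [40,-0.001,0,-0.004,0],
    [40,0,0,0,0]
  ]
}}

```text
clock: 16.3
position: [0.4916, -0.2872, 0.0589]
tool_rot: [-3.138, -0.013, 0.004]
force: [-1.0, 2.6, -3.4]
grip_width: 0.0485
```

Emit:
{"fn": "drive_tool", "kwargs": {
  "series": [
    [40,-0.001,0,-0.003,0]
  ]
}}

```text
clock: 16.4
position: [0.4918, -0.2874, 0.0578]
tool_rot: [-3.139, -0.015, 0.004]
force: [-16.8, 12.2, 82.8]
grip_width: 0.0489
```

```bash
python3 - <<'E'
from h import *
crop("side",290,110,120,90,"s7.png"); s=bot.observe();print(s["position"],s["force"])
E
```

```text
[ 0.49171506 -0.2873652   0.05795036] [-9.59012048  7.81981389 44.15194806]
```

View pics/s7.png

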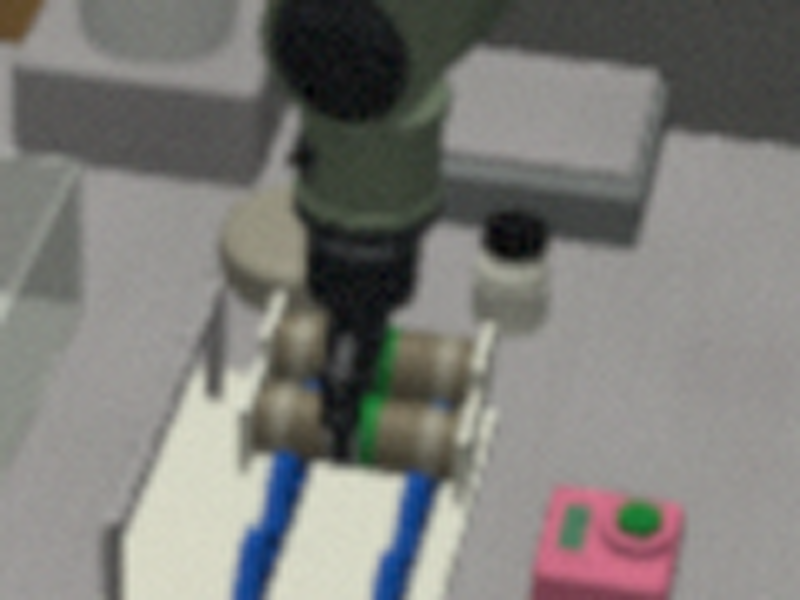

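Emit:
{"fn": "drive_tool", "kwargs": {
  "series": [
    [40,0,0,0.001,0],
    [66,0,0,0,0],
    [66,0,0,0,0],
    [66,0,0,0,0]
  ]
}}

```text
clock: 16.85
position: [0.4921, -0.2878, 0.0593]
tool_rot: [-3.14, -0.017, 0.004]
force: [0.5, 0.2, 0.1]
grip_width: 0.0565
```

Emit:
{"fn": "drive_tool", "kwargs": {
  "series": [
    [66,0,0,0.03,0],
    [66,0,0,0.045,0],
    [66,0,0,0.045,0],
    [66,0,0,0,0]
  ]
}}

```text
clock: 17.25
position: [0.4905, -0.2872, 0.181]
tool_rot: [-3.138, -0.013, 0.004]
force: [1.2, -0.2, -1.2]
grip_width: 0.0567
```

```bash
python3 rolls.py; python3 - <<'E'
from h import *
crop("side",290,110,120,90,"s8.png"); s=bot.observe();print(s["position"],s["tool_rot"],s["force"],s["qpos"][6])
E
```

```text
top [295.5 164.9] [0.6632 0.0701] 68
top [403.1 212.6] [ 0.4952 -0.2974] 100
top [141.7 221.6] [0.4656 0.5896] 103
top [192.8 221.1] [0.4671 0.4168] 117
top [228.2 227.2] [0.4462 0.2962] 113
top [394.6 273.6] [ 0.2908 -0.2611] 54
top [213.  287.6] [0.2465 0.3396] 56
side [344.  168.7] [ 0.4981 -0.388 ] 130
side [321.7 276.3] [0.447  0.2946] 103
side [308.4 300.5] [0.4667 0.4148] 111
side [300.5 325.1] [0.4665 0.5214] 255
mask 0.85 [0.441 0.294] yaw -0.173
mask 0.75 [ 0.478 -0.294] yaw 0.002
[ 0.48800298 -0.28593185  0.17507462] [-3.13395558 -0.00528696  0.00442472] [ 0.70030487 -0.61392789 -0.01950028] -1.25203956175202
```

View pics/s8.png

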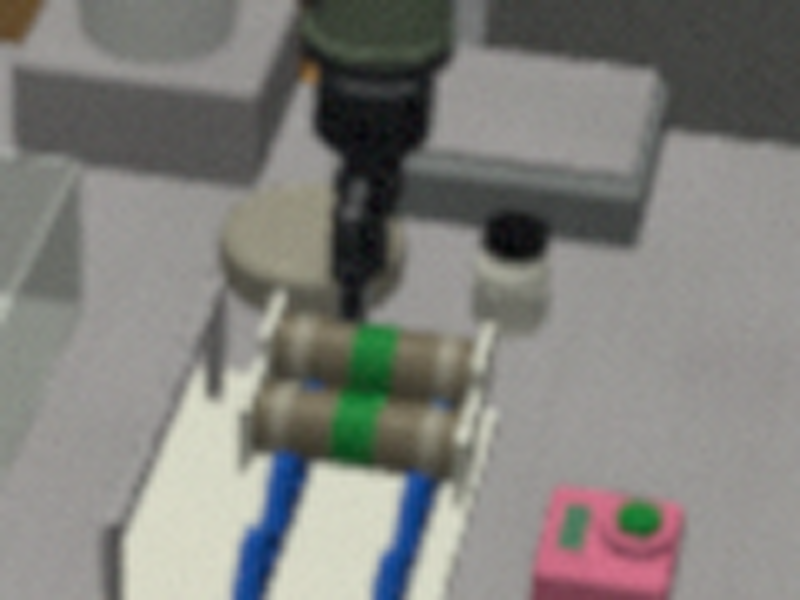

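Emit:
{"fn": "drive_tool", "kwargs": {
  "series": [
    [85,-0.002,0.025,0,0.1],
    [85,-0.002,0.025,0,0.14],
    [85,-0.002,0.025,0,0.14],
    [85,-0.002,0.025,0,0.14],
    [85,-0.002,0.025,0,0.14],
    [85,-0.002,0.025,0,0.14],
    [85,-0.002,0.025,0,0.14],
    [85,-0.002,0.025,0,0.14],
    [85,-0.002,0.025,0,0.14],
    [85,-0.002,0.025,0,0.14],
    [85,-0.002,0.025,0,0.14],
    [85,-0.002,0.025,0,0.14]
  ]
}}

```text
clock: 18.65
position: [0.4546, 0.0241, 0.16]
tool_rot: [-3.113, 0.001, 1.704]
force: [0.8, -0.1, -0.2]
grip_width: 0.0727
```

Emit:
{"fn": "drive_tool", "kwargs": {
  "series": [
    [85,-0.001,0.028,0.002,0.14],
    [85,-0.001,0.028,0.002,0.14],
    [85,0,0.028,0.002,0.14],
    [85,0,0.028,0.002,0.14],
    [85,0,0.028,0.002,0.14],
    [85,0,0.028,0,0.14],
    [85,0,0.028,0,0.14],
    [85,0,0.028,0,0.13],
    [85,0,0.022,0,0.08],
    [85,0,0.01,0,0.02],
    [85,0,0,0,0],
    [85,0,0,0,0]
  ]
}}

```text
clock: 19.85
position: [0.4438, 0.2914, 0.1573]
tool_rot: [-3.102, -0.02, 2.971]
force: [0.3, -0.3, 0.5]
grip_width: 0.0724
```

```bash
python3 rolls.py; python3 - <<'E'
from h import *
s=bot.observe();print(s["position"],s["tool_rot"],s["force"],s["qpos"][6])
E
```

```text
top [295.6 164.9] [0.6632 0.0699] 67
top [428.6 211.1] [ 0.5002 -0.3846] 122
top [403.  212.3] [ 0.4961 -0.2972] 106
top [141.5 221.7] [0.4653 0.5905] 122
top [394.6 273.6] [ 0.2908 -0.2611] 54
top [212.9 287.7] [0.2462 0.3397] 55
side [321.7 276.4] [0.447  0.2949] 102
side [308.4 300.6] [0.4666 0.4154] 113
side [300.6 325. ] [0.4664 0.521 ] 260
mask 0.77 [ 0.498 -0.379] yaw -0.036
mask 0.74 [0.386 0.303] yaw 1.26
mask 0.71 [ 0.493 -0.293] yaw 0.003
mask 0.69 [0.657 0.07 ] yaw 0.446
mask 0.49 [0.404 0.417] yaw -1.294
[0.44419619 0.29119273 0.15781098] [-3.1026033  -0.01890232  2.97100293] [-0.09448312 -0.18727713  1.23123873] 0.1251627080559352
```

Emit:
{"fn": "drive_tool", "kwargs": {
  "series": [
    [85,0.001,0.003,-0.03,0.01],
    [85,0,0,-0.04,0],
    [85,0,0,-0.03,0],
    [85,0,0,-0.01,0],
    [85,0,0,0,0]
  ]
}}

```text
clock: 20.5
position: [0.4478, 0.2905, 0.0465]
tool_rot: [-3.103, -0.014, 2.972]
force: [0.1, 0.1, 1.0]
grip_width: 0.0724
```

Emit:
{"fn": "drive_tool", "kwargs": {
  "series": [
    [85,-0.001,0.005,-0.012,0.02],
    [85,0,0,-0.012,0],
    [85,0,0,0,0],
    [85,0,0,0,0]
  ]
}}

```text
clock: 20.9
position: [0.4484, 0.2965, 0.0237]
tool_rot: [-3.106, -0.011, 2.992]
force: [-0.3, 0.2, -0.3]
grip_width: 0.0725
```

Emit:
{"fn": "drive_tool", "kwargs": {
  "series": [
    [85,-0.001,0,-0.005,0],
    [40,0,0,0,0],
    [40,0,0,0,0],
    [40,0,0,0,0],
    [40,0,0,0,0],
    [40,0,0,0,0]
  ]
}}

```text
clock: 21.5
position: [0.4479, 0.2963, 0.0197]
tool_rot: [-3.106, -0.01, 2.992]
force: [0.4, -0.4, -4.0]
grip_width: 0.0481
```

Emit:
{"fn": "drive_tool", "kwargs": {
  "series": [
    [40,0,0,0.02,0],
    [40,0,0,0.04,0.03],
    [40,0,0,0.04,0.03],
    [40,0,0,0.04,0.03],
    [40,0,0,0,0]
  ]
}}

```text
clock: 22.0
position: [0.4459, 0.2957, 0.1632]
tool_rot: [-3.104, -0.013, 3.087]
force: [0.7, 0.6, -4.2]
grip_width: 0.0483
```

Emit:
{"fn": "drive_tool", "kwargs": {
  "series": [
    [40,0.004,-0.025,0,0.005],
    [40,0.004,-0.045,0,0.005],
    [40,0.004,-0.045,0,0.005],
    [40,0.004,-0.045,0,0.005],
    [40,0.004,-0.045,0,0.005],
    [40,0.004,-0.045,0,0.005],
    [40,0.004,-0.045,0,0.005],
    [40,0.004,-0.045,0,0.005],
    [40,0.004,-0.045,0,0.005],
    [40,0.004,-0.045,0,0.005],
    [40,0.004,-0.04,0,0],
    [40,0,-0.015,0,0]
  ]
}}

```text
clock: 23.2
position: [0.4839, -0.2075, 0.1573]
tool_rot: [-3.107, -0.018, 3.138]
force: [-1.2, 0.4, -3.5]
grip_width: 0.0482
```

Emit:
{"fn": "drive_tool", "kwargs": {
  "series": [
    [40,0,0,0,0],
    [40,0,0,0,0],
    [40,0,0,0,0]
  ]
}}

```text
clock: 23.5
position: [0.4826, -0.2089, 0.1553]
tool_rot: [-3.109, -0.02, 3.134]
force: [-1.0, -0.6, -3.3]
grip_width: 0.0482
```

```bash
python3 - <<'E'
from h import *
crop("side",290,110,120,90,"s9.png"); s=bot.observe();print(s["position"],s["force"],s["tool_rot"],s["qpos"])
E
```

```text
[ 0.48272164 -0.20862101  0.15535802] [-0.28004403 -0.24461126 -3.53027911] [-3.10874252 -0.01966238  3.13491254] [ 0.9786316   0.66003003 -1.0055085   1.89324641  0.70499595  1.00400567
  1.20946151]
```

View pics/s9.png

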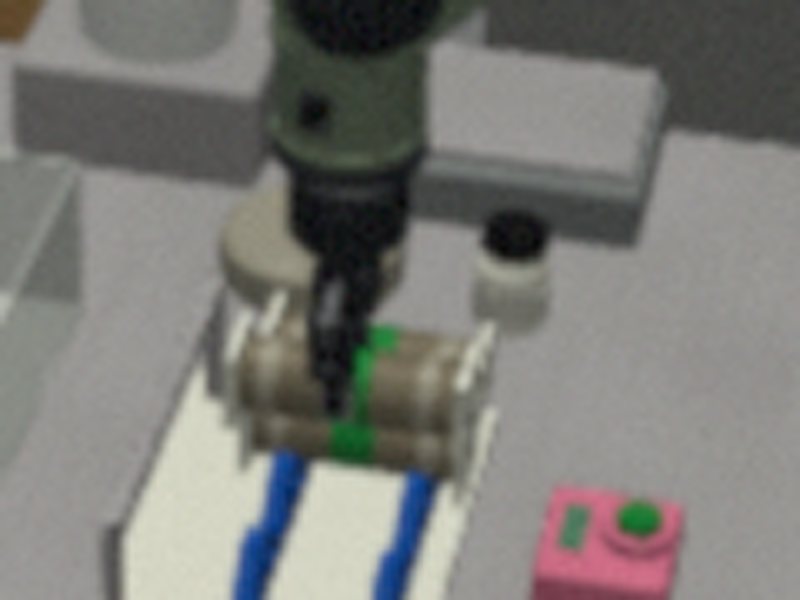

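Emit:
{"fn": "drive_tool", "kwargs": {
  "series": [
    [40,0.004,0.003,-0.015,0],
    [40,0,0,-0.025,0],
    [40,0,0,-0.018,0],
    [40,0,0,0,0],
    [40,0,0,0,0]
  ]
}}

```text
clock: 24.05
position: [0.4883, -0.2003, 0.0933]
tool_rot: [-3.11, -0.019, -3.141]
force: [-0.4, -0.0, -3.3]
grip_width: 0.0482
```

Emit:
{"fn": "drive_tool", "kwargs": {
  "series": [
    [40,0,-0.003,-0.008,0],
    [40,0,0,-0.01,0],
    [40,0,0,-0.006,0],
    [40,0,0,0,0]
  ]
}}

```text
clock: 24.45
position: [0.4892, -0.2033, 0.0685]
tool_rot: [-3.109, -0.017, -3.141]
force: [0.0, 0.5, -3.6]
grip_width: 0.0481
```

Emit:
{"fn": "drive_tool", "kwargs": {
  "series": [
    [40,0,0,-0.003,0],
    [40,0,0,-0.003,0]
  ]
}}

```text
clock: 24.65
position: [0.4895, -0.2035, 0.0626]
tool_rot: [-3.108, -0.016, -3.141]
force: [-5.9, -2.4, 30.4]
grip_width: 0.0483
```

Emit:
{"fn": "drive_tool", "kwargs": {
  "series": [
    [40,0,0,-0.002,0]
  ]
}}

```text
clock: 24.75
position: [0.4898, -0.2039, 0.062]
tool_rot: [-3.107, -0.016, 3.14]
force: [-18.1, 0.4, 60.9]
grip_width: 0.0481
```

Emit:
{"fn": "drive_tool", "kwargs": {
  "series": [
    [40,0,0,0.001,0],
    [66,0,0,0,0],
    [66,0,0,0,0],
    [66,0,0,0,0]
  ]
}}

```text
clock: 25.15
position: [0.4907, -0.2042, 0.0641]
tool_rot: [-3.105, -0.014, 3.14]
force: [0.7, 0.1, -1.1]
grip_width: 0.0561
```

Emit:
{"fn": "drive_tool", "kwargs": {
  "series": [
    [66,0,0,0.03,0],
    [66,0,0,0.045,0],
    [66,0,0,0.045,0],
    [66,0,0,0,0]
  ]
}}

```text
clock: 25.55
position: [0.4899, -0.2029, 0.187]
tool_rot: [-3.108, -0.016, -3.142]
force: [-0.3, -0.1, -1.2]
grip_width: 0.0565
```

```bash
python3 rolls.py; python3 - <<'E'
from h import *
crop("side",290,110,120,90,"s10.png"); s=bot.observe();print(s["position"],s["tool_rot"],s["force"],s["qpos"])
E
```

```text
top [295.7 164.9] [0.6631 0.0693] 68
top [377.5 212.5] [ 0.4958 -0.2102] 109
top [141.9 221.1] [0.4671 0.5891] 100
top [192.8 221.1] [0.467 0.417] 118
top [394.6 273.6] [ 0.2908 -0.2611] 54
top [212.9 287.7] [0.246  0.3398] 56
side [342.2 174.3] [ 0.4977 -0.3419] 212
side [308.4 300.5] [0.4666 0.4148] 113
side [300.5 325. ] [0.4665 0.5212] 258
mask 0.84 [0.463 0.412] yaw -0.024
mask 0.49 [ 0.422 -0.275] yaw -0.168
[ 0.48742064 -0.20297588  0.18162939] [-3.11039623 -0.02266033  3.14150655] [-0.49635947 -0.46366607 -0.13031953] [ 0.98368853  0.63137893 -1.03184933  1.86224359  0.66196061  1.05288693
  1.24040861]
```

View pics/s10.png

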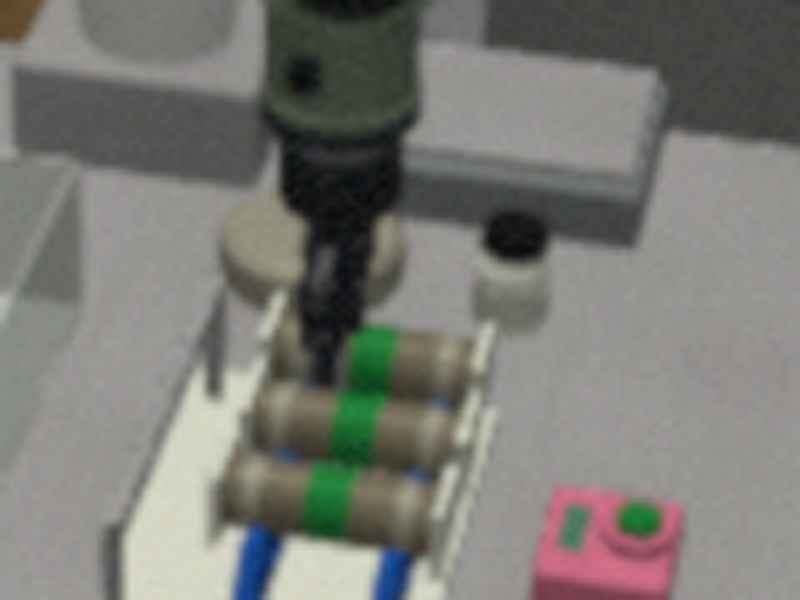

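Emit:
{"fn": "drive_tool", "kwargs": {
  "series": [
    [85,-0.001,0.025,0.002,-0.006],
    [85,-0.001,0.045,0.002,-0.006],
    [85,-0.001,0.045,0.002,-0.006],
    [85,-0.001,0.045,0.002,-0.006],
    [85,-0.001,0.045,0.002,-0.006],
    [85,-0.001,0.045,0.002,-0.006],
    [85,-0.001,0.045,0.002,-0.006],
    [85,-0.001,0.045,0.002,-0.006],
    [85,-0.001,0.045,0.002,-0.006],
    [85,-0.001,0.045,0.002,-0.006],
    [85,-0.001,0.045,0.002,-0.006],
    [85,-0.001,0.045,0.002,-0.006]
  ]
}}

```text
clock: 26.95
position: [0.4663, 0.3288, 0.1915]
tool_rot: [-3.108, -0.043, 3.056]
force: [0.8, -0.7, 0.1]
grip_width: 0.0728
```

Emit:
{"fn": "drive_tool", "kwargs": {
  "series": [
    [85,0,0.04,-0.01,0],
    [85,0,0.03,-0.02,0],
    [85,0,0.005,-0.02,0],
    [85,0,0,0,0],
    [85,0,0,0,0]
  ]
}}

```text
clock: 27.45
position: [0.4607, 0.4122, 0.1336]
tool_rot: [-3.105, -0.05, 3.064]
force: [0.4, 0.3, 0.1]
grip_width: 0.0725
```

```bash
python3 - <<'E'
from h import *
crop("side",260,240,90,80,"s11.png"); s=bot.observe();print(s["position"],s["tool_rot"],s["force"],s["qpos"])
I=avg("side",1);r,g,b=I[...,0],I[...,1],I[...,2]
for c,st in blobs((g>1.5*r)&(g>1.4*b)&(g>50),30): print(np.round(c,1),np.round(atz("side",c,.028)[:2],4),st[4])
E
```

```text
[0.4609254  0.41172355 0.13365311] [-3.10422538 -0.04986831  3.06344716] [ 0.51844044 -0.12536394 -0.86251652] [-0.24733592  0.82421753 -0.92885579  1.61412309  0.67788177  1.12645675
  0.13570983]
[342.1 174.3] [ 0.498 -0.342] 214
[375.7 289.5] [0.2455 0.3089] 39
[308.4 300.6] [0.4664 0.4153] 112
[300.6 325.1] [0.4662 0.5215] 265
```

View pics/s11.png

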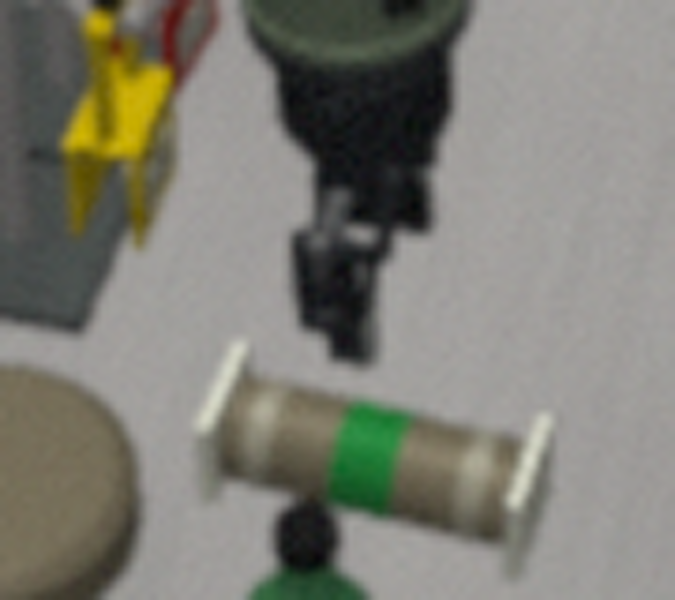

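Emit:
{"fn": "drive_tool", "kwargs": {
  "series": [
    [85,0.004,0.003,-0.03,0],
    [85,0,0,-0.03,0],
    [85,0,0,-0.02,0],
    [85,0,0,-0.01,0],
    [85,0,0,0,0]
  ]
}}

```text
clock: 28.05
position: [0.4702, 0.4112, 0.0461]
tool_rot: [-3.108, -0.043, 3.056]
force: [-0.5, -0.3, -0.1]
grip_width: 0.0726
```

Emit:
{"fn": "drive_tool", "kwargs": {
  "series": [
    [85,-0.002,0.004,-0.012,0.01],
    [85,0,0,-0.012,0],
    [85,0,0,-0.003,0],
    [40,0,0,0,0],
    [40,0,0,0,0],
    [40,0,0,0,0],
    [40,0,0,0,0],
    [40,0,0,0,0]
  ]
}}

```text
clock: 28.85
position: [0.4692, 0.4166, 0.0206]
tool_rot: [-3.11, -0.04, 3.066]
force: [0.0, 0.1, -2.0]
grip_width: 0.0482
```

Emit:
{"fn": "drive_tool", "kwargs": {
  "series": [
    [40,0,0,0.02,0],
    [40,0,0,0.04,0],
    [40,0,0,0.04,0],
    [40,0,0,0.04,0],
    [40,0,0,0,0]
  ]
}}

```text
clock: 29.35
position: [0.4673, 0.4165, 0.1706]
tool_rot: [-3.111, -0.041, 3.068]
force: [0.5, 0.2, -3.1]
grip_width: 0.0481
```

Emit:
{"fn": "drive_tool", "kwargs": {
  "series": [
    [40,0.002,-0.025,0,0.006],
    [40,0.002,-0.045,0,0.006],
    [40,0.002,-0.045,0,0.006],
    [40,0.002,-0.045,0,0.006],
    [40,0.002,-0.045,0,0.006],
    [40,0.002,-0.045,0,0.006],
    [40,0.002,-0.045,0,0.006],
    [40,0.002,-0.045,0,0.006],
    [40,0.002,-0.045,0,0.006],
    [40,0.002,-0.045,0,0.006],
    [40,0.002,-0.045,0,0],
    [40,0,-0.035,0,0]
  ]
}}

```text
clock: 30.55
position: [0.4833, -0.1068, 0.1822]
tool_rot: [-3.112, -0.033, -3.142]
force: [0.5, 0.3, -2.4]
grip_width: 0.0481
```

Emit:
{"fn": "drive_tool", "kwargs": {
  "series": [
    [40,0,-0.008,0,0],
    [40,0,0,0,0],
    [40,0,0,0,0]
  ]
}}

```text
clock: 30.85
position: [0.4824, -0.1193, 0.1834]
tool_rot: [-3.11, -0.033, 3.135]
force: [0.0, 1.3, -1.6]
grip_width: 0.0478
```

```bash
python3 - <<'E'
from h import *
crop("side",290,110,120,90,"s12.png"); s=bot.observe();print(s["position"],s["force"],s["tool_rot"],s["qpos"])
E
```

```text
[ 0.48246251 -0.11894406  0.18341315] [ 0.26638064  0.33912473 -1.47707879] [-3.11049331 -0.03320061  3.13548915] [ 0.86262182  0.59621411 -1.05714868  1.92407963  0.63663204  1.03818194
  1.07497975]
```

View pics/s12.png

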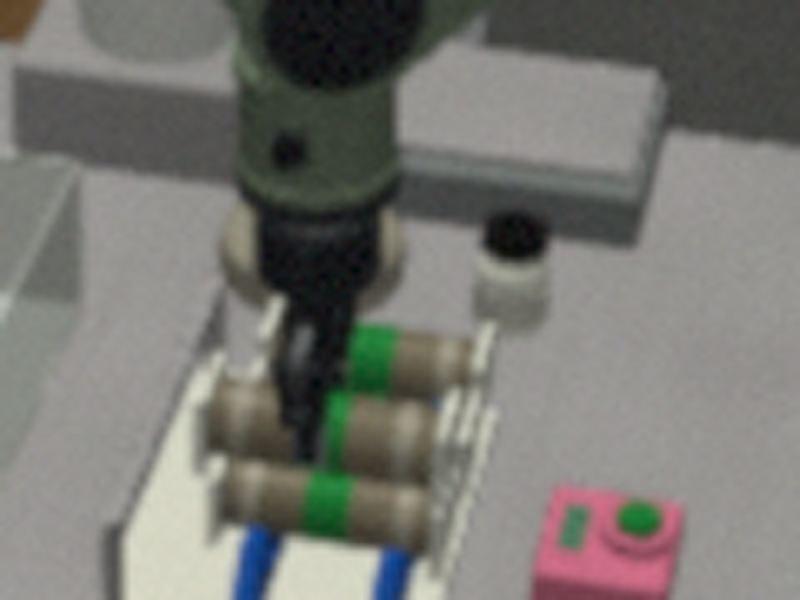

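Emit:
{"fn": "drive_tool", "kwargs": {
  "series": [
    [40,0.003,0,-0.02,0],
    [40,0.001,0,-0.035,0],
    [40,0,0,-0.025,0],
    [40,0,0,0,0],
    [40,0,0,0,0]
  ]
}}

```text
clock: 31.4
position: [0.4884, -0.1114, 0.1037]
tool_rot: [-3.111, -0.03, -3.137]
force: [0.5, -0.6, -1.2]
grip_width: 0.0483
```

Emit:
{"fn": "drive_tool", "kwargs": {
  "series": [
    [40,0,-0.007,-0.01,0],
    [40,0,0,-0.012,0],
    [40,0,0,-0.01,0],
    [40,0,0,0,0]
  ]
}}

```text
clock: 31.8
position: [0.4897, -0.1187, 0.0719]
tool_rot: [-3.11, -0.026, -3.137]
force: [-0.1, 0.4, -1.7]
grip_width: 0.0481
```

Emit:
{"fn": "drive_tool", "kwargs": {
  "series": [
    [40,0,-0.001,-0.004,0],
    [40,0,0,-0.003,0]
  ]
}}

```text
clock: 32.0
position: [0.49, -0.1198, 0.0647]
tool_rot: [-3.11, -0.026, -3.137]
force: [-0.0, 0.2, -2.4]
grip_width: 0.0482
```

Emit:
{"fn": "drive_tool", "kwargs": {
  "series": [
    [40,0,0,-0.002,0]
  ]
}}

```text
clock: 32.1
position: [0.4903, -0.1196, 0.0628]
tool_rot: [-3.11, -0.025, -3.137]
force: [-4.0, -0.3, 26.3]
grip_width: 0.0485
```

Emit:
{"fn": "drive_tool", "kwargs": {
  "series": [
    [40,0,0,-0.002,0]
  ]
}}

```text
clock: 32.2
position: [0.4905, -0.1199, 0.0621]
tool_rot: [-3.108, -0.025, -3.138]
force: [-10.9, -4.6, 46.7]
grip_width: 0.0482
```

Emit:
{"fn": "drive_tool", "kwargs": {
  "series": [
    [40,0,0,0.001,0],
    [66,0,0,0,0],
    [66,0,0,0,0],
    [66,0,0,0,0]
  ]
}}

```text
clock: 32.6
position: [0.491, -0.1198, 0.0639]
tool_rot: [-3.108, -0.023, -3.138]
force: [0.7, -0.5, -0.2]
grip_width: 0.0563
```

Emit:
{"fn": "drive_tool", "kwargs": {
  "series": [
    [66,0,0,0.03,0],
    [66,0,0,0.045,0],
    [66,0,0,0.045,0],
    [66,0,0,0.02,0],
    [66,0,0,0,0]
  ]
}}

```text
clock: 33.1
position: [0.4899, -0.1189, 0.208]
tool_rot: [-3.11, -0.026, -3.137]
force: [-0.0, -0.8, -1.1]
grip_width: 0.0562
```

```bash
python3 - <<'E'
from h import *
crop("side",290,110,120,90,"s13.png"); s=bot.observe();print(s["position"],s["tool_rot"],s["force"],s["qpos"])
crop("side",235,190,75,95,"s14.png");crop("top",195,135,130,65,"t14.png")
E
```

```text
[ 0.48952311 -0.1189232   0.20686664] [-3.10974787 -0.02685461 -3.13689367] [-0.27382837  0.16620812  0.21314937] [ 0.87463423  0.57251564 -1.07755851  1.88927371  0.60600336  1.07739235
  1.11432591]
```

View pics/s13.png

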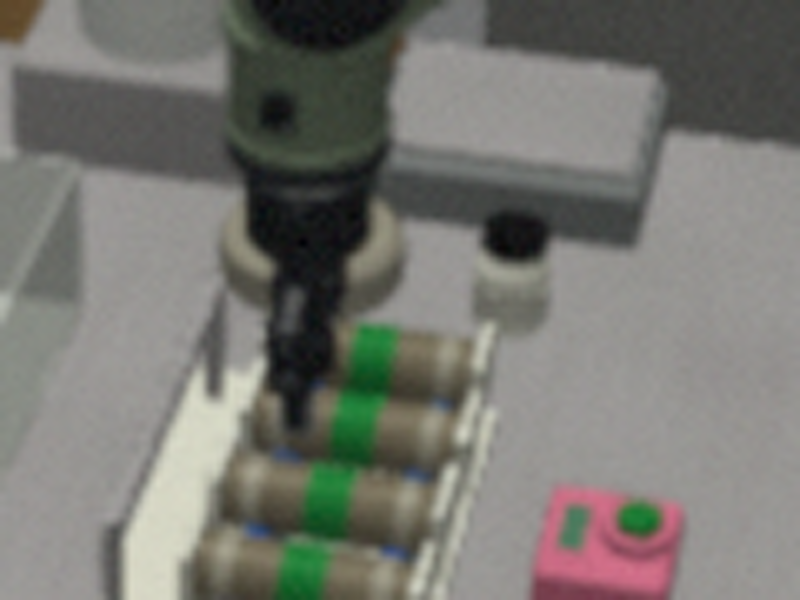

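View pics/s14.png

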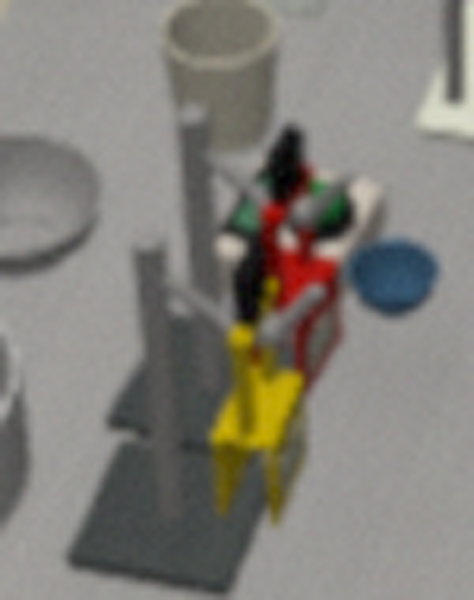

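View pics/t14.png

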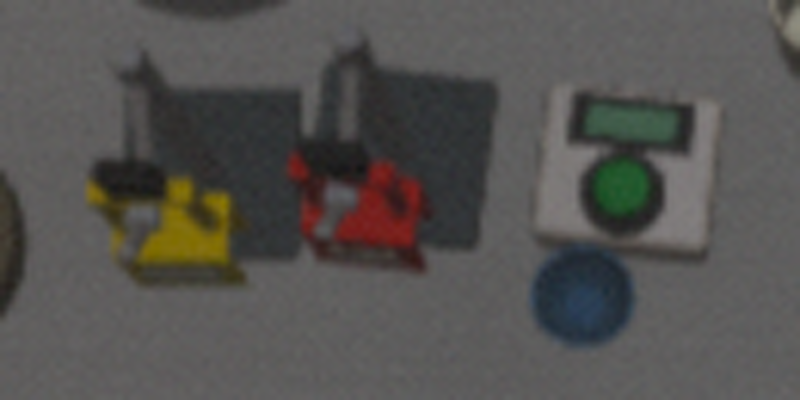

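All four rolls are in. Now I estimate the marker poses.

```bash
cat > mk.py <<'E'
from h import *
def boxes():
    B=[]
    for s in(-1,1): B.append(((s*.0155,0,-.030+.0),(.005,.06,.06),'p'))
    B.append(((0,0,.003),(.036,.06,.006),'t'))
    for s in(-1,1): B.append(((0,s*.022,.039),(.012,.008,.066),'b'))
    B.append(((0,0,.076),(.012,.052,.008),'c')); B.append(((0,0,.099),(.012,.03,.038),'k'))
    return B
def corners(b):
    c,s,_=b;return np.array([[c[0]+i*s[0]/2,c[1]+j*s[1]/2,c[2]+k*s[2]/2] for i in(-1,1) for j in(-1,1) for k in(-1,1)])
def place(p,P):
    c,s=np.cos(p[3]),np.sin(p[3]);return np.stack([p[0]+c*P[:,0]-s*P[:,1],p[1]+s*P[:,0]+c*P[:,1],p[2]+P[:,2]],1)
def sil(cam,p,kinds,k=4,org=(0,0),size=(640,400)):
    M=np.zeros((size[1]*k,size[0]*k),np.uint8)
    for b in boxes():
        if b[2] in kinds:
            q=np.array([proj(cam,X) for X in place(p,corners(b))])-org
            h=cv2.convexHull(((q+.5)*k*16).round().astype(np.int32));cv2.fillConvexPoly(M,h,255,shift=4)
    return M
def overlay(cam,p,I,x,y,w,h,name,extra=[]):
    k=min(800/w,600/h);J=cv2.resize(I[y:y+h,x:x+w].clip(0,255).astype(np.uint8),None,fx=k,fy=k,interpolation=cv2.INTER_CUBIC)
    for pp,col in p:
        for b in boxes():
            q=np.array([proj(cam,X) for X in place(pp,corners(b))]);q=((q-[x,y]+.5)*k).round().astype(int)
            for i in range(8):
                for j in range(i):
                    if bin(i^j).count("1")==1: cv2.line(J,tuple(map(int,q[i])),tuple(map(int,q[j])),col,1)
    cv2.imwrite("pics/"+name,J[:,:,::-1])
E
python3 - <<'E'
from mk import *
T=avg("top",3);S=avg("side",3);np.savez("im1.npz",T=T,S=S)
y,dy=tri((215.8,163.9),(274.6,233.1));r,dr=tri((249.4,160.2),(280.6,215.3))
print(y,dy,r,dr)
py=[y[0],y[1],.108,0.];pr=[r[0],r[1],.108,-.14];print(py,pr)
overlay("top",[(py,(0,255,0)),(pr,(0,255,255))],T,195,135,130,65,"o1t.png")
overlay("side",[(py,(0,255,0)),(pr,(0,255,255))],S,235,190,75,95,"o1s.png")
E
```

```text
[0.61646759 0.3032374  0.2141086 ] 0.001883164687497219 [0.62723574 0.2025773  0.20938291] 0.005745068233501786
[np.float64(0.6164675923546568), np.float64(0.3032374035810089), 0.108, 0.0] [np.float64(0.6272357426510424), np.float64(0.2025772965305159), 0.108, -0.14]
```

View pics/o1t.png

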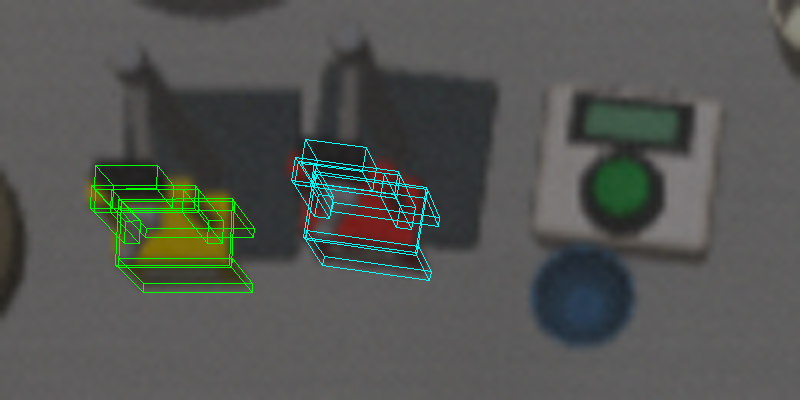

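View pics/o1s.png

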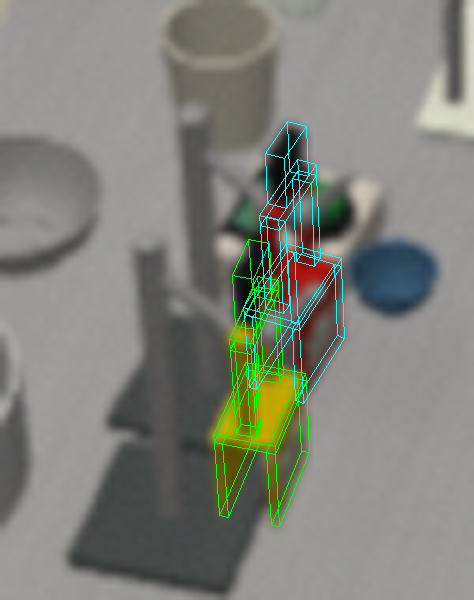

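```bash
cat > fitm.py <<'E'
from mk import *
from scipy.optimize import minimize
def cmask(I,col):
    r,g,b=I[...,0],I[...,1],I[...,2]
    return ((r>1.6*b)&(g>1.3*b)&(r>60)&(g>.6*r)) if col=="y" else ((r>2*g)&(r>2*b)&(r>45))
def fit(T,S,col,p0,cams=("top","side"),win={"top":(195,135,130,65),"side":(235,190,75,95)},zfree=False):
    k=4;D={}
    for c in cams:
        x,y,w,h=win[c];I=(T if c=="top" else S)[y:y+h,x:x+w]
        J=cv2.resize(I,None,fx=k,fy=k,interpolation=cv2.INTER_LINEAR)
        M=cmask(J,col);D[c]=M;
    def f(v):
        p=[v[0],v[1],v[3] if zfree else p0[2],v[2]*10];e=0
        for c in cams:
            x,y,w,h=win[c];A=sil(c,p,"ptbc",k,(x,y),(w,h))>0;A=cv2.GaussianBlur(A.astype(np.float32),(0,0),3);e+=((A-D[c])**2).sum()
        return e/1000
    v=np.array([p0[0],p0[1],p0[3]/10]+([p0[2]] if zfree else []))
    for s in (.006,.002):
        sim=np.vstack([v]+[v+s*np.eye(len(v))[i] for i in range(len(v))])
        r=minimize(f,v,method="Nelder-Mead",options=dict(initial_simplex=sim,xatol=1e-4,fatol=1e-4,maxiter=150));v=r.x
    return [v[0],v[1],v[3] if zfree else p0[2],v[2]*10],r.fun
if __name__=="__main__":
    d=np.load("im1.npz");R={}
    for col,p0 in(("y",[.617,.303,.108,0]),("r",[.628,.203,.108,-.14])):
        for cams in(("top",),("side",),("top","side")):
            p,e=fit(d["T"],d["S"],col,p0,cams);print(col,cams,np.round(p,4),round(e,3))
        R[col]=p
        p,e=fit(d["T"],d["S"],col,p,cams,zfree=True);print(col,"zfree",np.round(p,4),round(e,3))
    L=[(R["y"],(0,255,0)),(R["r"],(0,255,255))]
    overlay("top",L,d["T"],195,135,130,65,"o2t.png");overlay("side",L,d["S"],235,190,75,95,"o2s.png")
E
python3 fitm.py
```

```text
y ('top',) [ 0.6231  0.3061  0.108  -0.1005] 2.08
y ('side',) [0.6198 0.3022 0.108  0.0429] 1.154
y ('top', 'side') [0.6199 0.3044 0.108  0.0518] 3.375
y zfree [0.6196 0.3048 0.1093 0.0525] 3.36
r ('top',) [ 0.6334  0.2047  0.108  -0.2534] 2.561
r ('side',) [0.6346 0.1807 0.108  0.3259] 1.815
r ('top', 'side') [0.6346 0.2054 0.108  0.3375] 5.2
r zfree [0.6313 0.2033 0.1223 0.3347] 5.037
```

View pics/o2t.png

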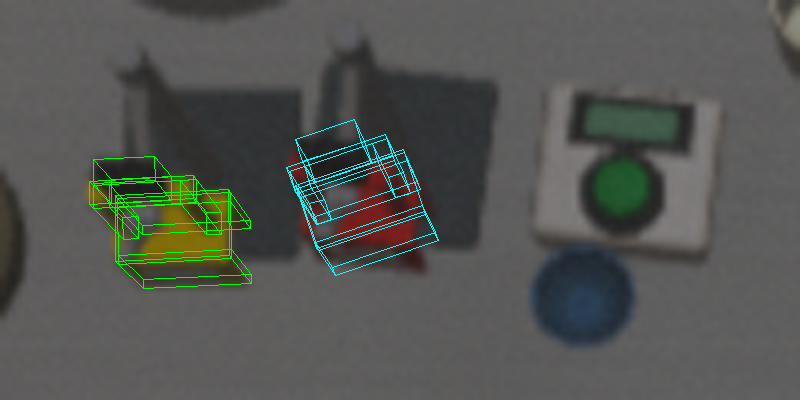

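View pics/o2s.png

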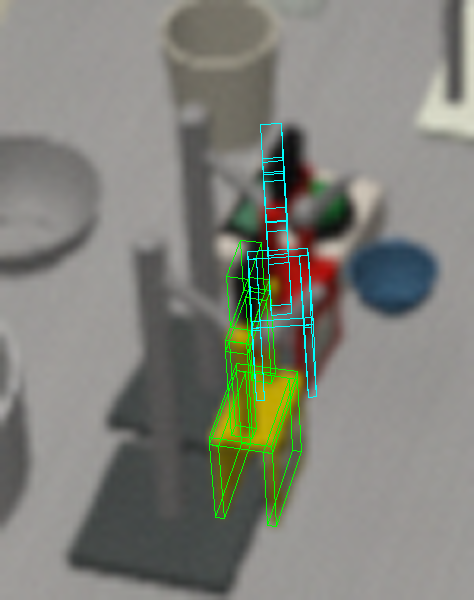

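```bash
python3 - <<'E'
from mk import *
d=np.load("im1.npz")
L=[([.619,.3045,.108,0.0],(0,255,0)),([.6315,.2045,.108,-.15],(0,255,255))]
overlay("top",L,d["T"],195,135,130,65,"o3t.png");overlay("side",L,d["S"],235,190,75,95,"o3s.png")
E
```

```text
(no output)
```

View pics/o3t.png

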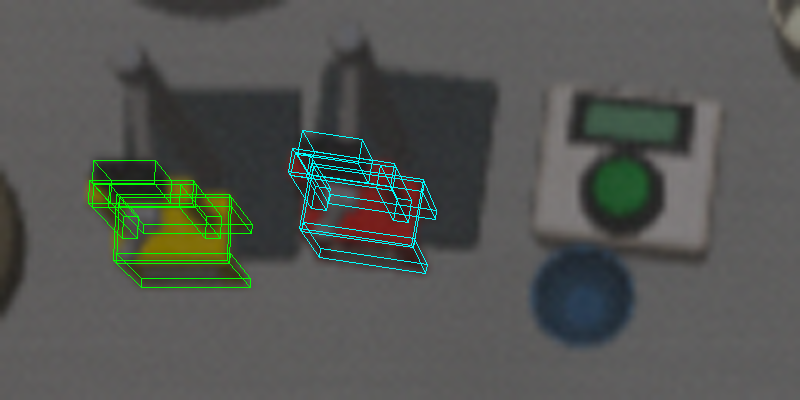

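View pics/o3s.png

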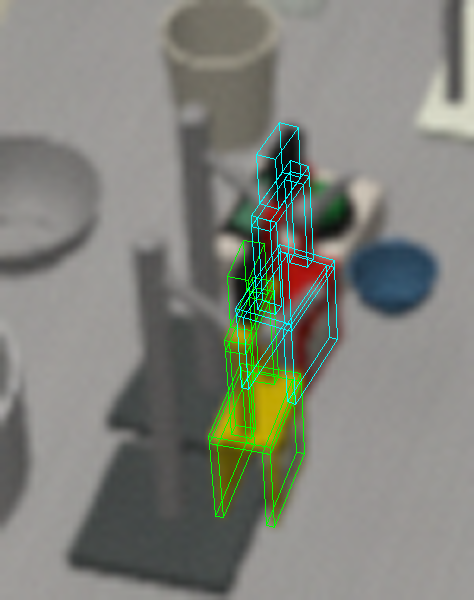

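Emit:
{"fn": "drive_tool", "kwargs": {
  "series": [
    [60,0.005,0.015,0.03,-0.01],
    [60,0.012,0.035,0.02,-0.012],
    [60,0.012,0.035,0.015,-0.012],
    [60,0.012,0.035,0.01,-0.012],
    [60,0.012,0.035,0.005,-0.012],
    [60,0.012,0.035,0,-0.012],
    [60,0.012,0.035,0,-0.012],
    [60,0.012,0.03,0,-0.012],
    [60,0.012,0.02,0,-0.01],
    [60,0.01,0.01,0,-0.01],
    [60,0.005,0,0,0],
    [60,0,0,0,0]
  ]
}}

```text
clock: 34.75
position: [0.6052, 0.1783, 0.2833]
tool_rot: [-3.113, -0.038, 3.027]
force: [0.2, 0.8, -0.3]
grip_width: 0.0515
```

Emit:
{"fn": "drive_tool", "kwargs": {
  "series": [
    [60,0.012,0.014,0,-0.02],
    [60,0.01,0.01,0,-0.015],
    [60,0.002,0,0,0],
    [60,0,0,0,0],
    [60,0,0,0,0]
  ]
}}

```text
clock: 35.25
position: [0.629, 0.1974, 0.2828]
tool_rot: [-3.11, -0.039, 2.988]
force: [0.4, 0.4, 0.3]
grip_width: 0.0514
```

```bash
python3 - <<'E'
from h import *
s=bot.observe();print(s["position"],s["tool_rot"],s["force"],s["qpos"])
crop("side",235,150,90,110,"s15.png");crop("top",195,125,130,85,"t15.png")
E
```

```text
[0.62901082 0.19740233 0.28276393] [-3.10987549 -0.03883433  2.98777348] [0.40086202 0.3913478  0.33160921] [ 0.14921382  0.72557482 -0.97964099  1.35829447  0.58287903  1.41360694
  0.59215476]
```

View pics/s15.png

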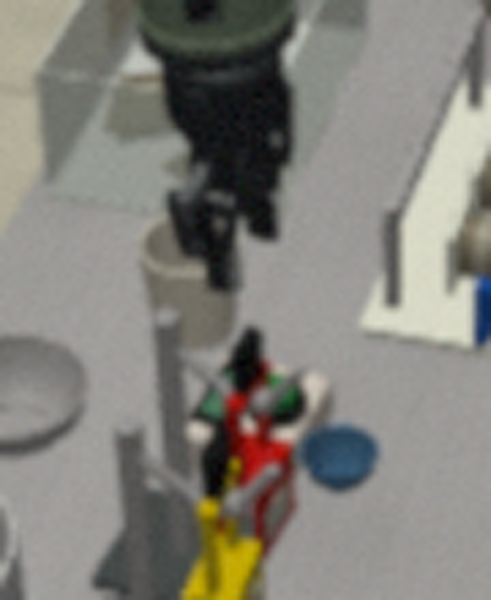

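View pics/t15.png

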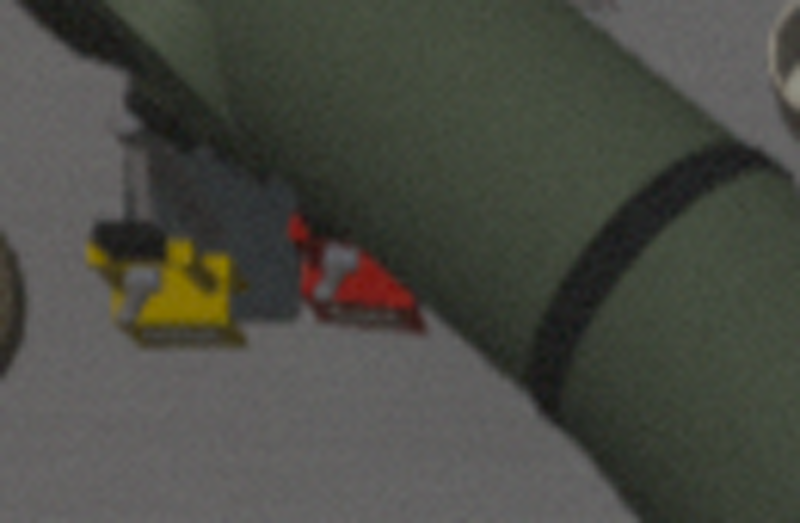

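Emit:
{"fn": "drive_tool", "kwargs": {
  "series": [
    [60,-0.001,0.006,-0.015,0],
    [60,0,0,-0.02,0],
    [60,0,0,-0.01,0],
    [60,0,0,0,0],
    [60,0,0,0,0]
  ]
}}

```text
clock: 35.85
position: [0.6271, 0.2031, 0.2352]
tool_rot: [-3.11, -0.039, 2.987]
force: [-0.6, 0.1, -0.3]
grip_width: 0.0511
```

```bash
python3 - <<'E'
from h import *
crop("side",250,180,60,60,"s16.png")
print(proj("side",bot.observe()["position"]))
E
```

```text
[279.55161486 209.70173636]
```

View pics/s16.png

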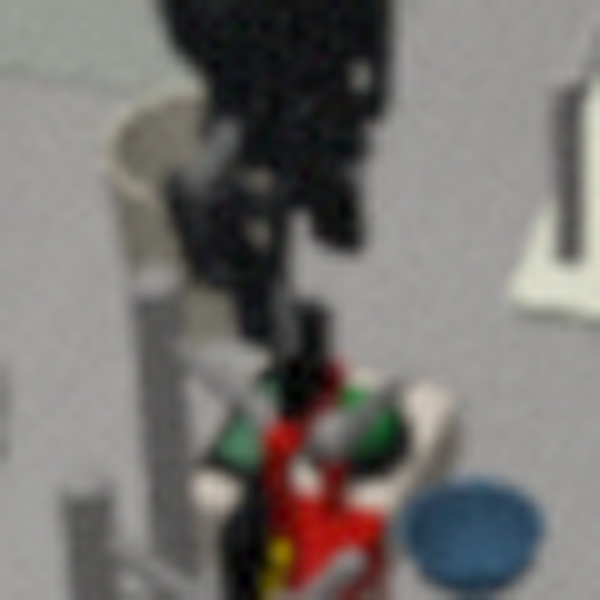

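Emit:
{"fn": "drive_tool", "kwargs": {
  "series": [
    [60,0.001,0,-0.015,0],
    [60,0,0,-0.015,0],
    [60,0,0,-0.008,0],
    [60,0,0,0,0]
  ]
}}

```text
clock: 36.3
position: [0.6284, 0.2032, 0.1952]
tool_rot: [-3.11, -0.037, 2.987]
force: [0.2, -0.3, 0.2]
grip_width: 0.0512
```

Emit:
{"fn": "drive_tool", "kwargs": {
  "series": [
    [20,0,0,0,0],
    [20,0,0,0,0],
    [20,0,0,0,0],
    [20,0,0,0,0],
    [20,0,0,0,0]
  ],
  "newtons": 50
}}

```text
clock: 36.8
position: [0.6287, 0.2035, 0.196]
tool_rot: [-3.111, -0.037, 2.987]
force: [0.1, 0.6, -2.0]
grip_width: 0.0293
```

```bash
python3 - <<'E'
from h import *
crop("side",250,180,60,60,"s17.png")
E
```

```text
(no output)
```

View pics/s17.png

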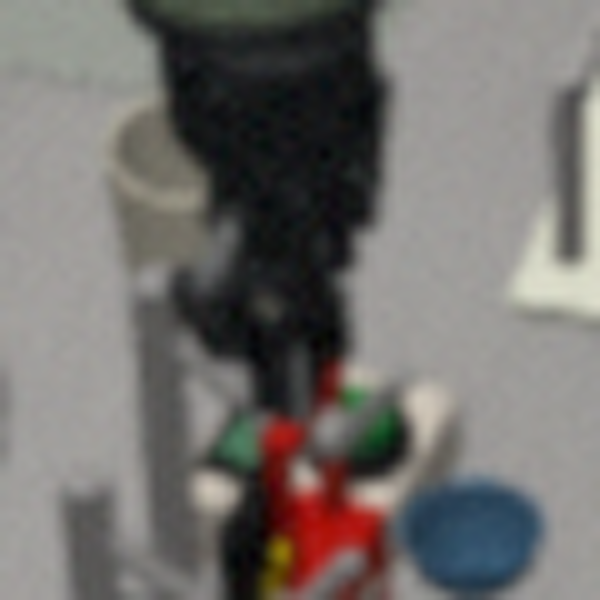

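Emit:
{"fn": "drive_tool", "kwargs": {
  "series": [
    [20,0,0,0.012,0],
    [20,0,0,0.014,0],
    [20,0,0,0.012,0],
    [20,0,0,0,0],
    [20,0,0,0,0]
  ]
}}

```text
clock: 37.35
position: [0.6288, 0.2038, 0.2389]
tool_rot: [-3.112, -0.035, 2.987]
force: [-0.1, 0.4, -3.0]
grip_width: 0.0293
```

Emit:
{"fn": "drive_tool", "kwargs": {
  "series": [
    [20,-0.01,0.0015,0.002,0],
    [20,-0.012,0.002,0,0],
    [20,-0.012,0.002,0,0],
    [20,0,0,0,0]
  ]
}}

```text
clock: 37.75
position: [0.5913, 0.2097, 0.2401]
tool_rot: [-3.111, -0.037, 2.988]
force: [-0.3, -0.7, -1.4]
grip_width: 0.0291
```

Emit:
{"fn": "drive_tool", "kwargs": {
  "series": [
    [20,-0.015,0.002,0.001,0],
    [20,-0.02,0.003,0,0],
    [20,-0.02,0.003,0,0],
    [20,-0.005,0,0,0],
    [20,0,0,0,0]
  ]
}}

```text
clock: 38.25
position: [0.5295, 0.2168, 0.2402]
tool_rot: [-3.11, -0.037, 2.987]
force: [-0.4, 0.0, -1.0]
grip_width: 0.0292
```

```bash
python3 - <<'E'
from h import *
crop("side",235,170,80,90,"s18.png");s=bot.observe();print(s["position"],s["force"])
E
```

```text
[0.52983472 0.21688798 0.24011762] [ 0.31356874  0.48597793 -1.81523919]
```

View pics/s18.png

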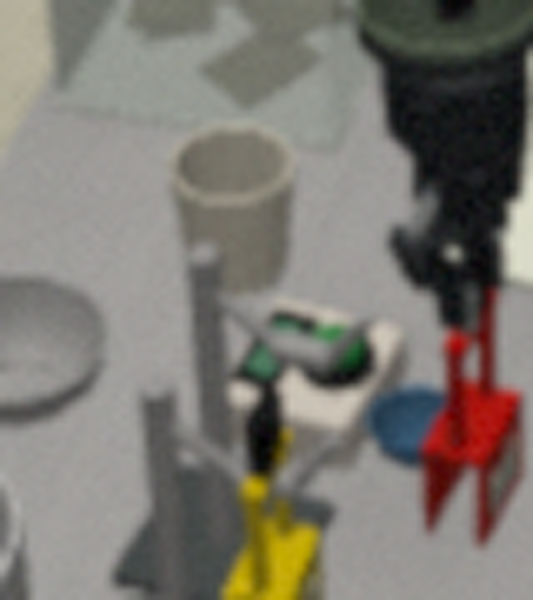

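```bash
cat > railview.py <<'E'
from h import *
import sys
from rackfit import W
def rv(tag,p):
  for cam,(x,y,w,h) in(("top",(330,160,110,40)),("side",(295,140,70,70))):
    I=avg(cam,2);k=min(800/w,600/h);J=cv2.resize(I[y:y+h,x:x+w].clip(0,255).astype(np.uint8),None,fx=k,fy=k,interpolation=cv2.INTER_CUBIC)
    for dx,z,c in((-.006,.11,(255,255,0)),(.006,.11,(255,0,255)),(-.006,.098,(0,255,0))):
        A,B=[tuple(int(round(v)) for v in ((proj(cam,W(p,(.125+dx,yy,z)))-[x,y]+.5)*k)) for yy in(-.134,.134)];cv2.line(J,A,B,c,1)
    cv2.imwrite(f"pics/rail_{cam}{tag}.png",J[:,:,::-1])
if __name__=="__main__": rv("0",[.484,-.2448,-.0045])
E
python3 railview.py
```

```text
(no output)
```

View pics/rail_top0.png

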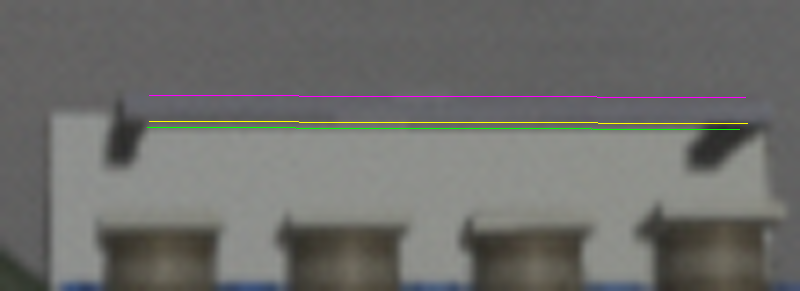

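View pics/rail_side0.png

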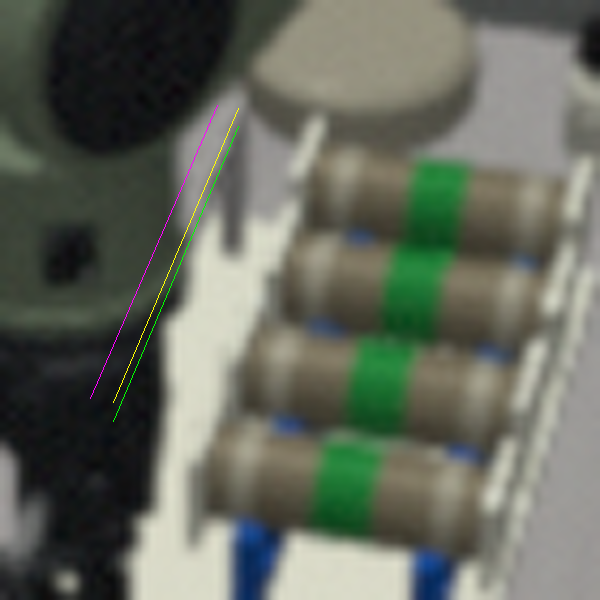

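Emit:
{"fn": "drive_tool", "kwargs": {
  "series": [
    [20,0,-0.025,0.02,0.012],
    [20,0.004,-0.045,0.02,0.013],
    [20,0.008,-0.045,0.012,0.013],
    [20,0.009,-0.045,0.006,0.013],
    [20,0.009,-0.045,0.002,0.013],
    [20,0.009,-0.045,0,0.013],
    [20,0.009,-0.045,0,0.013],
    [20,0.009,-0.045,0,0.013],
    [20,0.009,-0.045,0,0.013],
    [20,0.008,-0.045,0,0.013],
    [20,0.006,-0.04,0,0.01],
    [20,0,-0.015,0,0]
  ]
}}

```text
clock: 39.7
position: [0.6114, -0.2889, 0.3009]
tool_rot: [-3.114, -0.039, 3.131]
force: [0.1, -0.2, -2.7]
grip_width: 0.0293
```

Emit:
{"fn": "drive_tool", "kwargs": {
  "series": [
    [20,0,0,0,0],
    [20,0,0,0,0]
  ]
}}

```text
clock: 39.9
position: [0.6112, -0.291, 0.2997]
tool_rot: [-3.115, -0.04, 3.127]
force: [0.4, 0.8, -1.7]
grip_width: 0.0294
```

Emit:
{"fn": "drive_tool", "kwargs": {
  "series": [
    [20,-0.001,0,-0.01,0.005],
    [20,0,0,-0.012,0],
    [20,0,0,0,0],
    [20,0,0,0,0]
  ]
}}

```text
clock: 40.3
position: [0.6104, -0.2868, 0.2758]
tool_rot: [-3.116, -0.04, 3.138]
force: [-0.1, -0.5, -1.6]
grip_width: 0.0291
```

```bash
python3 - <<'E'
from mk import *
s=bot.observe();p=s["position"];print(p,s["tool_rot"],s["force"])
m=[p[0],p[1],p[2]-.088,-.006];print(m)
S=avg("side",2);T=avg("top",2)
overlay("side",[(m,(0,255,255))],S,295,120,70,90,"o4s.png");overlay("top",[(m,(0,255,255))],T,350,140,80,60,"o4t.png")
E
```

```text
[ 0.61041613 -0.28675326  0.2757663 ] [-3.11554878 -0.03991551  3.13811378] [-0.05147138 -0.48360518 -1.62930291]
[np.float64(0.6104161309605372), np.float64(-0.28675325842847754), np.float64(0.18776629680507337), -0.006]
```

View pics/o4s.png

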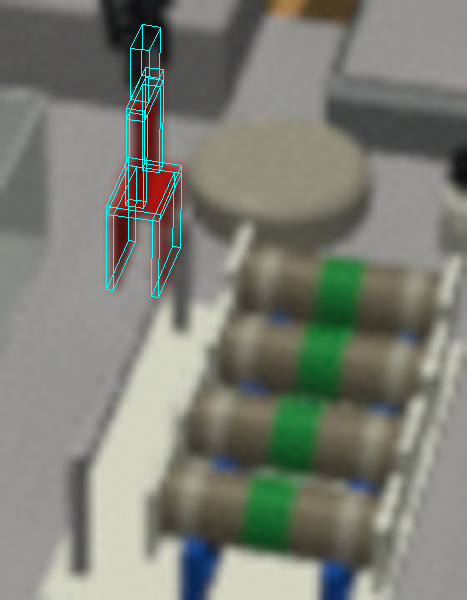

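View pics/o4t.png

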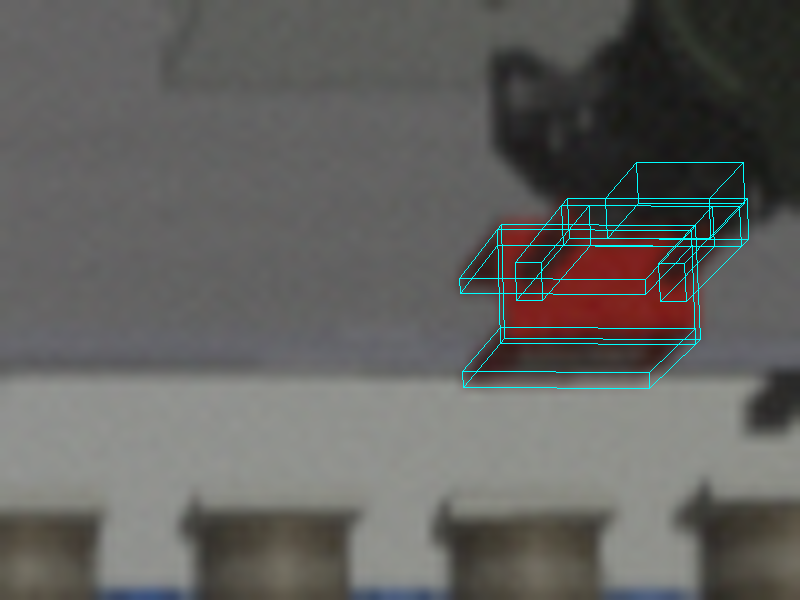

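Emit:
{"fn": "drive_tool", "kwargs": {
  "series": [
    [20,-0.001,0,-0.015,0],
    [20,0,0,-0.02,0],
    [20,0,0,-0.015,0],
    [20,0,0,-0.005,0],
    [20,0,0,0,0]
  ]
}}

```text
clock: 41.0
position: [0.609, -0.2875, 0.2172]
tool_rot: [-3.115, -0.039, 3.137]
force: [-0.3, -0.2, -1.5]
grip_width: 0.0292
```

Emit:
{"fn": "drive_tool", "kwargs": {
  "series": [
    [20,0,0,-0.008,0],
    [20,0,0,-0.007,0],
    [20,0,0,0,0]
  ]
}}

```text
clock: 41.3
position: [0.6094, -0.2876, 0.2018]
tool_rot: [-3.115, -0.038, 3.136]
force: [0.4, -0.4, -2.5]
grip_width: 0.0295
```

Emit:
{"fn": "drive_tool", "kwargs": {
  "series": [
    [20,0,0,-0.002,0]
  ]
}}

```text
clock: 41.4
position: [0.6096, -0.2876, 0.2]
tool_rot: [-3.115, -0.037, 3.136]
force: [-0.3, -0.3, -1.8]
grip_width: 0.0291
```

Emit:
{"fn": "drive_tool", "kwargs": {
  "series": [
    [20,0,0,-0.002,0]
  ]
}}

```text
clock: 41.5
position: [0.6097, -0.2876, 0.1981]
tool_rot: [-3.114, -0.037, 3.136]
force: [-0.4, 0.6, -2.1]
grip_width: 0.0291
```

Emit:
{"fn": "drive_tool", "kwargs": {
  "series": [
    [20,0,0,-0.002,0]
  ]
}}

```text
clock: 41.6
position: [0.6104, -0.2878, 0.1972]
tool_rot: [-3.114, -0.035, 3.136]
force: [-0.4, -0.9, 23.2]
grip_width: 0.0292
```

Emit:
{"fn": "drive_tool", "kwargs": {
  "series": [
    [20,0,0,-0.001,0]
  ]
}}

```text
clock: 41.7
position: [0.6109, -0.2878, 0.1973]
tool_rot: [-3.113, -0.034, 3.136]
force: [-3.7, 1.1, 9.3]
grip_width: 0.0293
```

Seated on the rail (contact at TCP z 0.197, where 0.198 was expected). Releasing.

Emit:
{"fn": "drive_tool", "kwargs": {
  "series": [
    [20,0,0,0,0],
    [58,0,0,0,0],
    [58,0,0,0,0],
    [58,0,0,0,0]
  ]
}}

```text
clock: 42.1
position: [0.6114, -0.2879, 0.1981]
tool_rot: [-3.112, -0.032, 3.136]
force: [0.5, 0.0, -0.8]
grip_width: 0.05
```

Emit:
{"fn": "drive_tool", "kwargs": {
  "series": [
    [58,0,0,0.02,0],
    [58,0,0,0.03,0],
    [58,0,0,0.03,0],
    [58,0,0,0.015,0],
    [58,0,0,0,0]
  ]
}}

```text
clock: 42.6
position: [0.6106, -0.2876, 0.295]
tool_rot: [-3.114, -0.034, 3.136]
force: [0.5, -0.4, 0.0]
grip_width: 0.0496
```

```bash
python3 - <<'E'
from mk import *
s=bot.observe();p=s["position"];print(p,s["tool_rot"],s["force"])
m=[.609,-.289,.11,-.005]
S=avg("side",2);T=avg("top",2)
overlay("side",[(m,(0,255,255))],S,295,120,70,90,"o5s.png");overlay("top",[(m,(0,255,255))],T,350,140,80,60,"o5t.png")
E
```

```text
[ 0.61056478 -0.28762576  0.29501562] [-3.11366105 -0.03429244  3.13614998] [ 0.52028732 -0.38014059  0.02583165]
```

View pics/o5s.png

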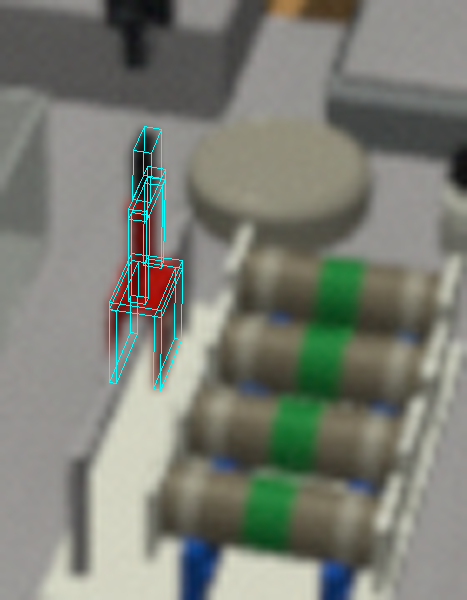

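View pics/o5t.png

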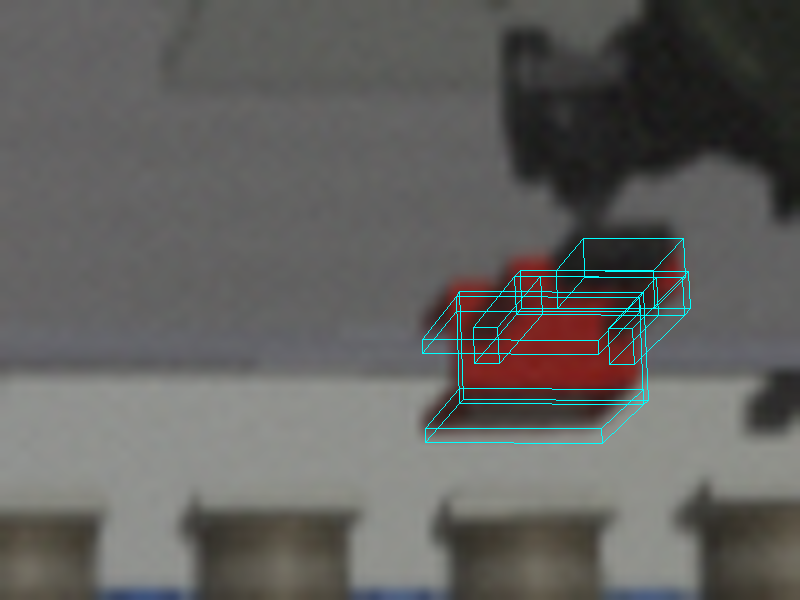

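Emit:
{"fn": "drive_tool", "kwargs": {
  "series": [
    [60,0,0.025,0,0],
    [60,0,0.045,0,0],
    [60,0,0.045,0,0],
    [60,0,0.045,0,0],
    [60,0,0.045,0,0],
    [60,0,0.045,0,0],
    [60,0,0.045,0,0],
    [60,0,0.045,0,0],
    [60,0,0.045,0,0],
    [60,0,0.045,0,0],
    [60,0,0.045,0,0],
    [60,0,0.045,0,0]
  ]
}}

```text
clock: 44.0
position: [0.6024, 0.2408, 0.2766]
tool_rot: [-3.113, -0.055, 3.122]
force: [0.2, -0.3, 0.6]
grip_width: 0.0511
```

Emit:
{"fn": "drive_tool", "kwargs": {
  "series": [
    [60,0.005,0.03,0.008,0.01],
    [60,0.006,0.018,0.004,0.01],
    [60,0.002,0,0,0],
    [60,0,0,0,0],
    [60,0,0,0,0]
  ]
}}

```text
clock: 44.5
position: [0.6116, 0.2969, 0.2828]
tool_rot: [-3.112, -0.063, -3.132]
force: [0.2, -0.4, 0.5]
grip_width: 0.0511
```

```bash
python3 - <<'E'
from mk import *
s=bot.observe();p=s["position"];print(p,s["tool_rot"],s["force"],s["qpos"])
S=avg("side",2);m=[.6185,.304,.108,0]
overlay("side",[(m,(0,255,255))],S,240,190,60,80,"o6s.png")
E
```

```text
[0.6115775  0.29685707 0.28284541] [-3.11191897 -0.06319286 -3.13155472] [ 0.15573335 -0.37993707  0.49991401] [-0.01541886  0.78114621 -1.00210059  1.27130169  0.60920248  1.47812602
  0.61846887]
```

View pics/o6s.png

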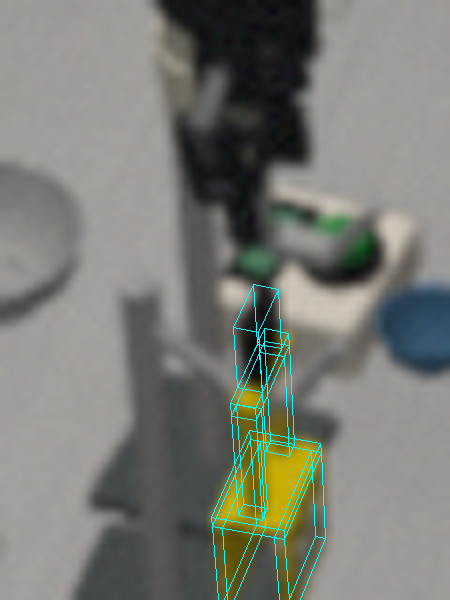

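Emit:
{"fn": "drive_tool", "kwargs": {
  "series": [
    [60,0.003,0.006,-0.012,-0.01],
    [60,0.002,0,-0.016,0],
    [60,0,0,-0.01,0],
    [60,0,0,0,0],
    [60,0,0,0,0]
  ]
}}

```text
clock: 45.1
position: [0.6177, 0.3, 0.2404]
tool_rot: [-3.11, -0.064, 3.137]
force: [0.6, 0.0, 1.2]
grip_width: 0.0516
```

```bash
python3 - <<'E'
from h import *
crop("side",250,195,50,60,"s19.png")
E
```

```text
(no output)
```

View pics/s19.png

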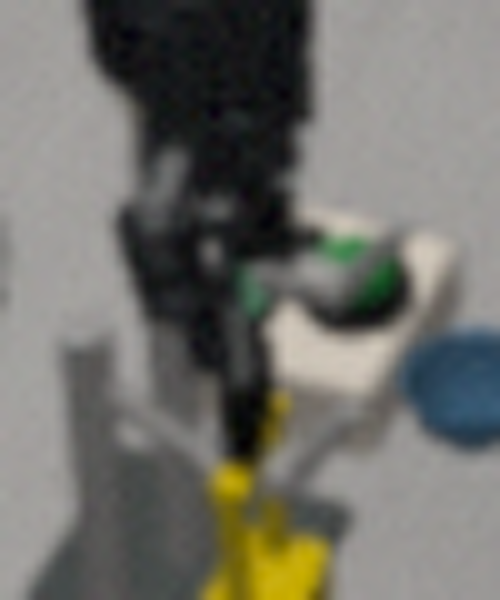

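Emit:
{"fn": "drive_tool", "kwargs": {
  "series": [
    [60,-0.001,0.003,-0.015,0],
    [60,0,0,-0.015,0],
    [60,0,0,-0.012,0],
    [60,0,0,0,0],
    [60,0,0,0,0]
  ]
}}

```text
clock: 45.65
position: [0.6164, 0.3032, 0.1953]
tool_rot: [-3.11, -0.063, 3.137]
force: [-0.3, -0.6, 0.3]
grip_width: 0.0513
```

Emit:
{"fn": "drive_tool", "kwargs": {
  "series": [
    [20,0,0,0,0],
    [20,0,0,0,0],
    [20,0,0,0,0],
    [20,0,0,0,0],
    [20,0,0,0,0]
  ]
}}

```text
clock: 46.15
position: [0.6168, 0.3035, 0.1966]
tool_rot: [-3.111, -0.062, 3.137]
force: [0.1, -0.1, -1.8]
grip_width: 0.029
```

```bash
python3 - <<'E'
from h import *
crop("side",250,195,50,60,"s20.png")
E
```

```text
(no output)
```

View pics/s20.png

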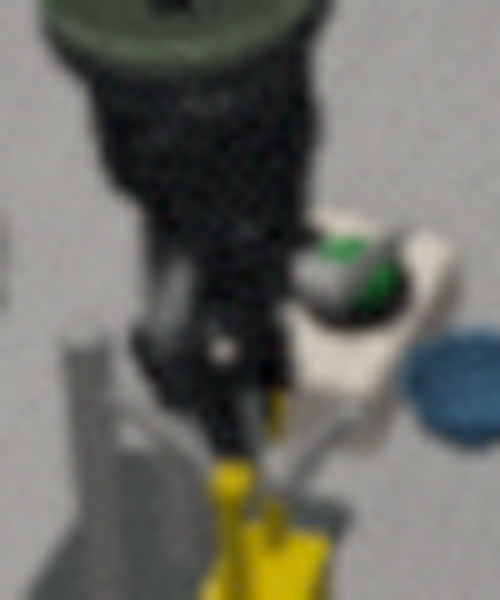

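Gripped (29 mm). Lifting about 46 mm, then drawing it out along -x.

Emit:
{"fn": "drive_tool", "kwargs": {
  "series": [
    [20,0,0,0.012,0],
    [20,0,0,0.014,0],
    [20,0,0,0.012,0],
    [20,0,0,0,0],
    [20,0,0,0,0]
  ]
}}

```text
clock: 46.7
position: [0.6169, 0.3037, 0.2393]
tool_rot: [-3.112, -0.061, 3.137]
force: [0.3, -0.3, -1.9]
grip_width: 0.0291
```

Emit:
{"fn": "drive_tool", "kwargs": {
  "series": [
    [20,-0.01,0,0.003,0],
    [20,-0.012,0,0,0],
    [20,-0.012,0,0,0],
    [20,0,0,0,0]
  ]
}}

```text
clock: 47.1
position: [0.5794, 0.3037, 0.2418]
tool_rot: [-3.111, -0.062, 3.137]
force: [0.4, 0.2, -1.9]
grip_width: 0.0293
```

Emit:
{"fn": "drive_tool", "kwargs": {
  "series": [
    [20,-0.015,0,0,0],
    [20,-0.02,0,0,0],
    [20,-0.02,0,0,0],
    [20,-0.005,0,0,0],
    [20,0,0,0,0]
  ]
}}

```text
clock: 47.6
position: [0.5178, 0.3027, 0.241]
tool_rot: [-3.11, -0.063, 3.136]
force: [-0.0, 1.3, -2.3]
grip_width: 0.0294
```

```bash
python3 - <<'E'
from h import *
crop("side",235,180,80,90,"s21.png");s=bot.observe();print(s["position"],s["force"])
E
```

```text
[0.51813932 0.30270144 0.24100212] [ 0.26696213  0.02600484 -1.59076653]
```

View pics/s21.png

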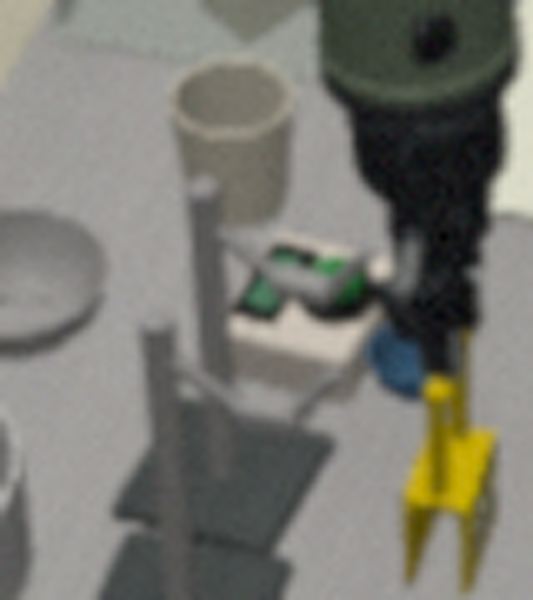

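Emit:
{"fn": "drive_tool", "kwargs": {
  "series": [
    [20,0,-0.025,0.02,0],
    [20,0,-0.045,0.02,0],
    [20,0,-0.045,0.015,0],
    [20,0.008,-0.045,0.006,0],
    [20,0.012,-0.045,0.002,0],
    [20,0.012,-0.045,0,0],
    [20,0.012,-0.045,0,0],
    [20,0.012,-0.045,0,0],
    [20,0.012,-0.045,0,0],
    [20,0.012,-0.045,0,0],
    [20,0.01,-0.04,0,0],
    [20,0,-0.012,0,0]
  ]
}}

```text
clock: 48.85
position: [0.6144, -0.2033, 0.3055]
tool_rot: [-3.114, -0.061, 3.131]
force: [-0.3, 0.0, -2.2]
grip_width: 0.029
```

Emit:
{"fn": "drive_tool", "kwargs": {
  "series": [
    [20,0,0,0,0],
    [20,0,0,0,0]
  ]
}}

```text
clock: 49.05
position: [0.6146, -0.2055, 0.3045]
tool_rot: [-3.115, -0.062, 3.127]
force: [-0.0, 0.7, -1.6]
grip_width: 0.029
```

Emit:
{"fn": "drive_tool", "kwargs": {
  "series": [
    [20,-0.005,0.002,-0.01,0.01],
    [20,0,0,-0.015,0],
    [20,0,0,0,0],
    [20,0,0,0,0]
  ]
}}

```text
clock: 49.45
position: [0.6103, -0.1989, 0.2789]
tool_rot: [-3.115, -0.061, -3.141]
force: [-0.0, -0.0, -2.2]
grip_width: 0.0293
```

```bash
python3 - <<'E'
from mk import *
s=bot.observe();p=s["position"];print(p,s["tool_rot"],s["force"])
m=[p[0],p[1],p[2]-.088,-.006]
S=avg("side",2);T=avg("top",2)
overlay("side",[(m,(0,255,255))],S,285,120,70,90,"o7s.png");overlay("top",[(m,(0,255,255))],T,330,140,80,60,"o7t.png")
E
```

```text
[ 0.61029318 -0.19894189  0.27892569] [-3.11527699 -0.06144586 -3.14074132] [-0.00353089 -0.04849628 -2.1852418 ]
```

View pics/o7s.png

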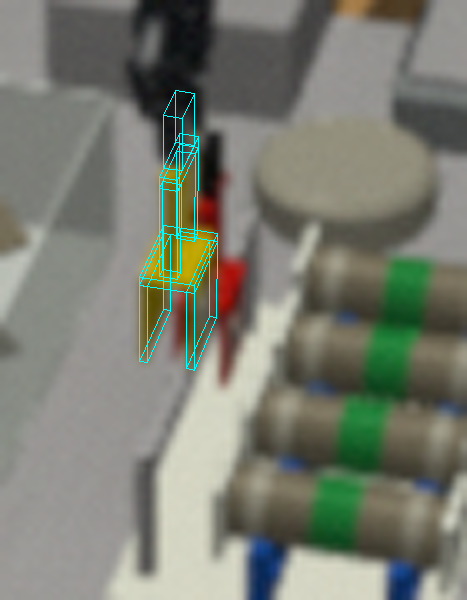

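View pics/o7t.png

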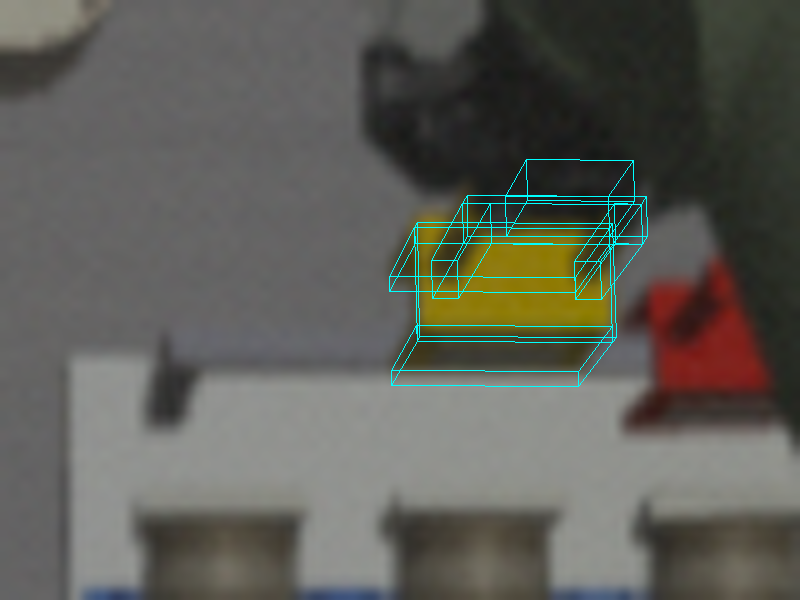

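Emit:
{"fn": "drive_tool", "kwargs": {
  "series": [
    [20,-0.003,0,-0.012,0],
    [20,0,0,-0.02,0],
    [20,0,0,-0.02,0],
    [20,0,0,-0.008,0],
    [20,0,0,0,0]
  ]
}}

```text
clock: 50.15
position: [0.6065, -0.1998, 0.2159]
tool_rot: [-3.115, -0.06, 3.141]
force: [0.6, -0.8, -2.7]
grip_width: 0.0288
```

Emit:
{"fn": "drive_tool", "kwargs": {
  "series": [
    [20,0,0,-0.007,0],
    [20,0,0,-0.007,0],
    [20,0,0,0,0]
  ]
}}

```text
clock: 50.45
position: [0.6069, -0.1999, 0.202]
tool_rot: [-3.114, -0.059, 3.14]
force: [0.4, 0.4, -1.8]
grip_width: 0.0291
```

Emit:
{"fn": "drive_tool", "kwargs": {
  "series": [
    [20,0,0,-0.002,0]
  ]
}}

```text
clock: 50.55
position: [0.6072, -0.1999, 0.2004]
tool_rot: [-3.114, -0.058, 3.14]
force: [0.6, -0.4, -1.6]
grip_width: 0.0291
```

Emit:
{"fn": "drive_tool", "kwargs": {
  "series": [
    [20,0,0,-0.002,0]
  ]
}}

```text
clock: 50.65
position: [0.6073, -0.1999, 0.1985]
tool_rot: [-3.114, -0.058, 3.14]
force: [-0.1, 0.6, -1.2]
grip_width: 0.029
```

Emit:
{"fn": "drive_tool", "kwargs": {
  "series": [
    [20,0,0,-0.002,0]
  ]
}}

```text
clock: 50.75
position: [0.6081, -0.2, 0.1977]
tool_rot: [-3.113, -0.055, 3.14]
force: [-1.1, -1.6, 27.9]
grip_width: 0.0293
```

Emit:
{"fn": "drive_tool", "kwargs": {
  "series": [
    [20,0,0,-0.001,0]
  ]
}}

```text
clock: 50.85
position: [0.6085, -0.2, 0.1979]
tool_rot: [-3.113, -0.054, 3.14]
force: [-4.5, -0.5, 10.3]
grip_width: 0.0292
```

Emit:
{"fn": "drive_tool", "kwargs": {
  "series": [
    [20,0,0,0,0],
    [58,0,0,0,0],
    [58,0,0,0,0],
    [58,0,0,0,0]
  ]
}}

```text
clock: 51.25
position: [0.609, -0.1999, 0.1987]
tool_rot: [-3.112, -0.053, 3.14]
force: [-0.2, 0.8, -0.6]
grip_width: 0.0495
```

Emit:
{"fn": "drive_tool", "kwargs": {
  "series": [
    [58,0,0,0.02,0],
    [58,0,0,0.03,0],
    [58,0,0,0.03,0],
    [58,0,0,0.015,0],
    [58,0,0,0,0]
  ]
}}

```text
clock: 51.75
position: [0.6082, -0.1997, 0.2957]
tool_rot: [-3.113, -0.055, 3.14]
force: [-0.5, 0.1, -0.3]
grip_width: 0.0497
```

Emit:
{"fn": "drive_tool", "kwargs": {
  "series": [
    [30,-0.01,0.03,0,0],
    [0,-0.01,0.045,0,0],
    [0,0,0.045,0,0],
    [0,0,0.045,0,0],
    [0,0,0.03,0,0],
    [0,0,0,0,0]
  ]
}}

```text
clock: 52.35
position: [0.5845, -0.0005, 0.2896]
tool_rot: [-3.113, -0.06, 3.135]
force: [-0.2, -0.8, -0.0]
grip_width: 0.0001
```

```bash
python3 - <<'E'
from mk import *
s=bot.observe();p=s["position"];print(p,s["tool_rot"],s["force"],s["grip_width"])
L=[([.609,-.289,.11,-.005],(0,255,255)),([.609,-.2,.11,-.005],(0,255,0))]
S=avg("side",2);T=avg("top",2)
overlay("side",L,S,285,130,90,90,"o8s.png");overlay("top",L,T,320,150,130,90,"o8t.png")
I=T[150:190,275:320];I=cv2.resize(I.clip(0,255).astype(np.uint8),None,fx=12,fy=12,interpolation=cv2.INTER_CUBIC);cv2.imwrite("pics/tim.png",I[:,:,::-1])
r,g,b=T[...,0],T[...,1],T[...,2]
for c,st in blobs((g>1.5*r)&(g>1.4*b)&(g>50),20): print("top",np.round(c,1),np.round(atz("top",c,.06)[:2],4),st.tolist())
r,g,b=S[...,0],S[...,1],S[...,2]
for c,st in blobs((g>1.4*r)&(g>1.3*b)&(g>40),8): print("side",np.round(c,1),np.round(atz("side",c,.06)[:2],4),st.tolist())
E
```

```text
[ 5.84464533e-01 -4.88503666e-04  2.89581633e-01] [-3.11338329 -0.05953855  3.13545051] [-0.21835877 -0.78335446 -0.0144162 ] 0.00014522062401434155
top [295.1 165.6] [0.6523 0.0701] [291, 161, 10, 9, 60]
top [428.8 210.9] [ 0.4961 -0.3763] [422, 207, 14, 9, 119]
top [349.7 212.7] [ 0.4905 -0.1125] [346, 208, 10, 9, 68]
top [142.2 221.2] [0.4629 0.5751] [137, 215, 12, 15, 105]
top [213.  287.6] [0.2474 0.3322] [209, 284, 9, 8, 56]
side [340.1 180.7] [ 0.49   -0.2495] [331, 159, 19, 44, 304]
side [385.5 187.5] [ 0.2867 -0.25  ] [383, 186, 6, 4, 20]
side [287.7 222.8] [0.6384 0.0775] [286, 221, 4, 5, 12]
side [375.7 289.4] [0.2443 0.3362] [372, 286, 8, 7, 42]
side [300.5 325.1] [0.4601 0.5442] [292, 316, 18, 19, 275]
side [300.7 347.1] [0.438  0.6244] [295, 346, 12, 3, 21]
```

View pics/o8s.png

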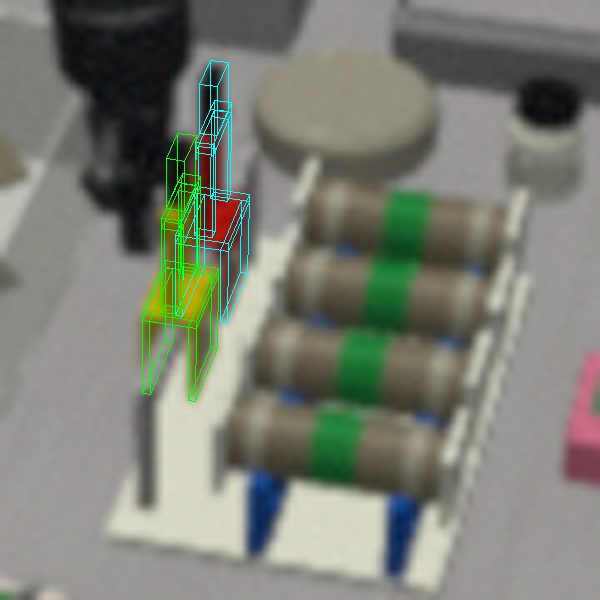

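View pics/o8t.png

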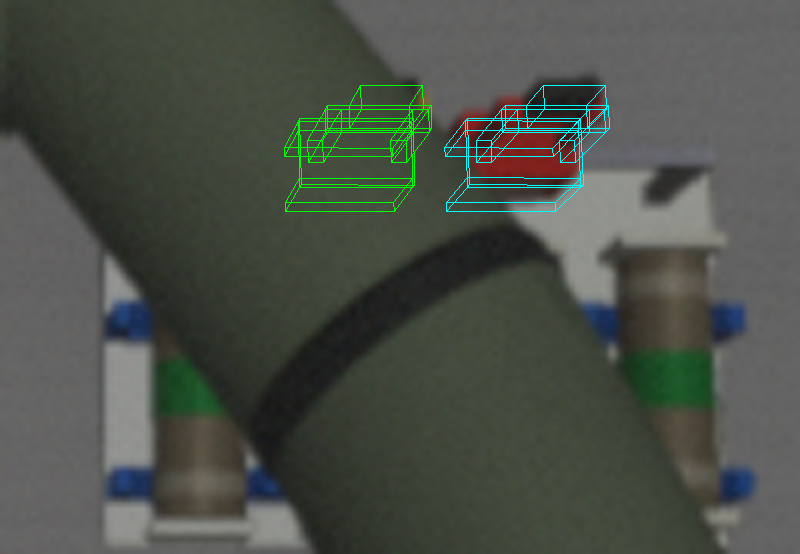

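View pics/tim.png

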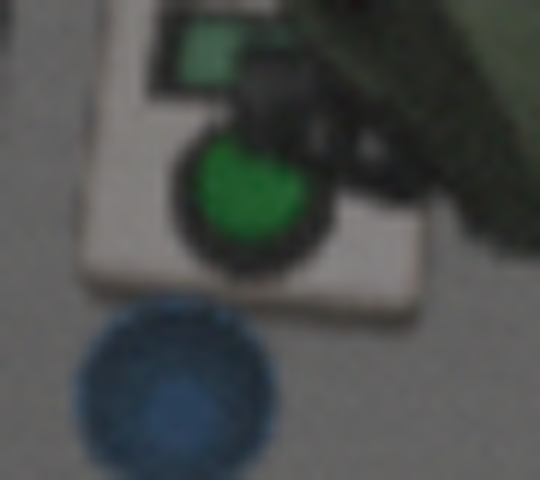

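Emit:
{"fn": "drive_tool", "kwargs": {
  "series": [
    [0,0.02,0.02,-0.01,0],
    [0,0.025,0.025,-0.03,0],
    [0,0.018,0.018,-0.04,0],
    [0,0.004,0.003,-0.04,0],
    [0,0,0,-0.03,0],
    [0,0,0,0,0],
    [0,0,0,0,0]
  ]
}}

```text
clock: 53.25
position: [0.656, 0.0504, 0.1323]
tool_rot: [-3.108, -0.06, 3.111]
force: [0.7, -0.5, 0.4]
grip_width: -0.0002
```

```bash
python3 - <<'E'
from h import *
print(atz("top",(295.6,164.8),.06),atz("top",(296,165.3),.06)); p=bot.observe()["position"];print(p,proj("side",p),proj("side",(p[0],p[1],.06)))
crop("side",255,180,70,70,"s22.png")
E
```

```text
[0.65505276 0.06845918 0.06      ] [0.65330022 0.06709014 0.06      ]
[0.65598867 0.05035855 0.13227516] [284.78736484 204.12209499] [285.36471867 217.79842404]
```

View pics/s22.png

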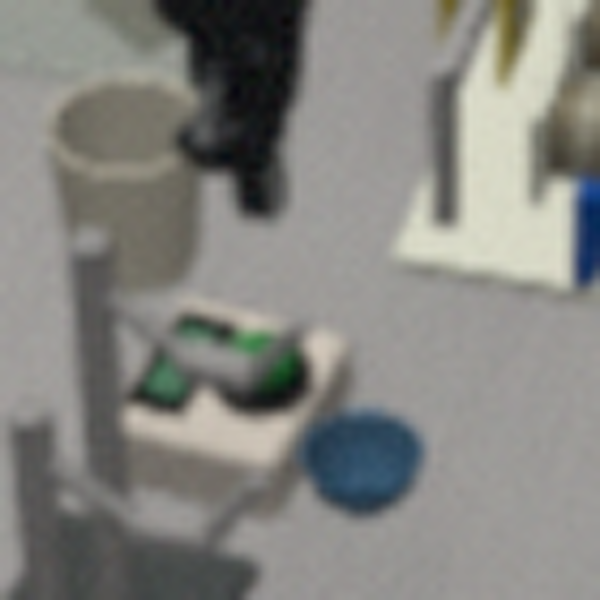

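Emit:
{"fn": "drive_tool", "kwargs": {
  "series": [
    [0,0,0.014,-0.01,0],
    [0,0,0.003,-0.02,0],
    [0,0,0,-0.015,0],
    [0,0,0,0,0],
    [0,0,0,0,0]
  ]
}}

```text
clock: 53.8
position: [0.6575, 0.0675, 0.0876]
tool_rot: [-3.108, -0.055, 3.109]
force: [-0.1, -0.2, -0.3]
grip_width: -0.0
```

```bash
python3 - <<'E'
from h import *
p=bot.observe()["position"];print(p)
crop("side",255,180,70,70,"s23.png")
E
```

```text
[0.65745537 0.06748578 0.08764322]
```

View pics/s23.png

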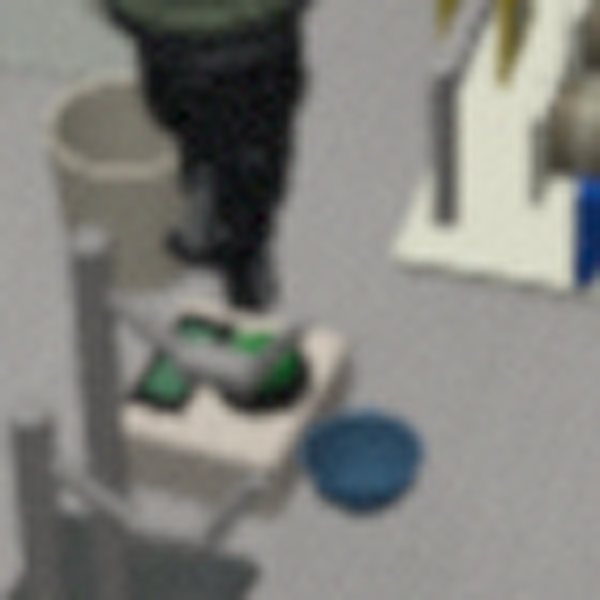

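Emit:
{"fn": "drive_tool", "kwargs": {
  "series": [
    [0,-0.003,0.002,-0.01,0],
    [0,0,0,-0.01,0],
    [0,0,0,0,0]
  ]
}}

```text
clock: 54.15
position: [0.6545, 0.0692, 0.0667]
tool_rot: [-3.108, -0.054, 3.109]
force: [0.7, 0.1, -0.7]
grip_width: 0.0001
```

Emit:
{"fn": "drive_tool", "kwargs": {
  "series": [
    [0,-0.001,0,-0.005,0]
  ]
}}

```text
clock: 54.25
position: [0.6538, 0.0693, 0.0619]
tool_rot: [-3.108, -0.053, 3.109]
force: [1.6, 0.3, 2.3]
grip_width: 0.0003
```

Emit:
{"fn": "drive_tool", "kwargs": {
  "series": [
    [0,0,0,-0.004,0]
  ]
}}

```text
clock: 54.35
position: [0.6538, 0.0693, 0.0577]
tool_rot: [-3.108, -0.053, 3.109]
force: [-1.6, 0.1, 4.5]
grip_width: -0.0001
```

Emit:
{"fn": "drive_tool", "kwargs": {
  "series": [
    [0,0,0,-0.002,0]
  ]
}}

```text
clock: 54.45
position: [0.6539, 0.0694, 0.0559]
tool_rot: [-3.108, -0.053, 3.109]
force: [-6.8, -3.2, 27.3]
grip_width: 0.0002
```

Emit:
{"fn": "drive_tool", "kwargs": {
  "series": [
    [0,0,0,0,0]
  ]
}}

```text
clock: 54.55
position: [0.6538, 0.0694, 0.0564]
tool_rot: [-3.107, -0.053, 3.108]
force: [-4.3, -1.0, 7.7]
grip_width: -0.0002
```

The button is bottomed out and was held for over 0.1 s. Retreating upward and away so I can see the rack.

Emit:
{"fn": "drive_tool", "kwargs": {
  "series": [
    [0,0,0,0.02,0],
    [0,0,0,0.04,0],
    [0,0,0,0.045,0],
    [0,0,0,0.045,0],
    [0,-0.02,0.01,0.03,0],
    [0,-0.04,0.03,0.01,0],
    [0,-0.03,0.04,0,0],
    [0,0,0.04,0,0],
    [0,0,0.04,0,0],
    [0,0,0.03,0,0],
    [0,0,0,0,0]
  ]
}}

```text
clock: 55.65
position: [0.5575, 0.2659, 0.2666]
tool_rot: [-3.111, -0.045, 3.108]
force: [-0.9, -0.2, 0.4]
grip_width: 0.0001
```

```bash
python3 - <<'E'
from mk import *
from fitm import fit
s=bot.observe();print(s["clock"],s["position"],s["force"])
S=avg("side",2);T=avg("top",2)
L=[([.611,-.289,.11,-.005],(0,255,255)),([.61,-.2,.11,-.005],(0,255,0))]
overlay("side",L,S,285,130,90,90,"o9s.png");overlay("top",L,T,320,150,130,90,"o9t.png")
cv2.imwrite("pics/fT.png",T[:,:,::-1]);cv2.imwrite("pics/fS.png",S[:,:,::-1])
r,g,b=T[...,0],T[...,1],T[...,2]
for c,st in blobs((g>1.5*r)&(g>1.4*b)&(g>50),20): print("top",np.round(c,1),np.round(atz("top",c,.07)[:2],4),st.tolist())
E
```

```text
55.65 [0.55750438 0.26591093 0.26664252] [-0.90085701 -0.19086002  0.37294174]
top [296.5 163.5] [0.6571 0.0651] [292, 161, 9, 7, 43]
top [428.5 211.1] [ 0.494  -0.3726] [422, 207, 14, 9, 122]
top [402.8 212.3] [ 0.4903 -0.2874] [396, 208, 14, 9, 116]
top [141.6 221.4] [0.4609 0.5731] [134, 214, 15, 16, 122]
top [394.6 273.6] [ 0.2907 -0.253 ] [391, 270, 8, 8, 54]
top [212.9 287.7] [0.2474 0.33  ] [209, 284, 9, 8, 55][ WARN:0@5.878] global loadsave.cpp:1063 imwrite_ Unsupported depth image for selected encoder is fallbacked to CV_8U.
```

View pics/o9t.png

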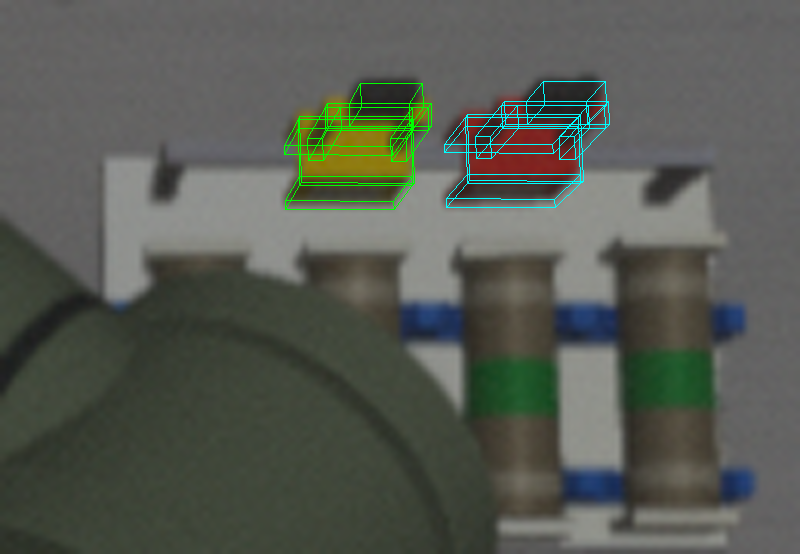

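View pics/o9s.png

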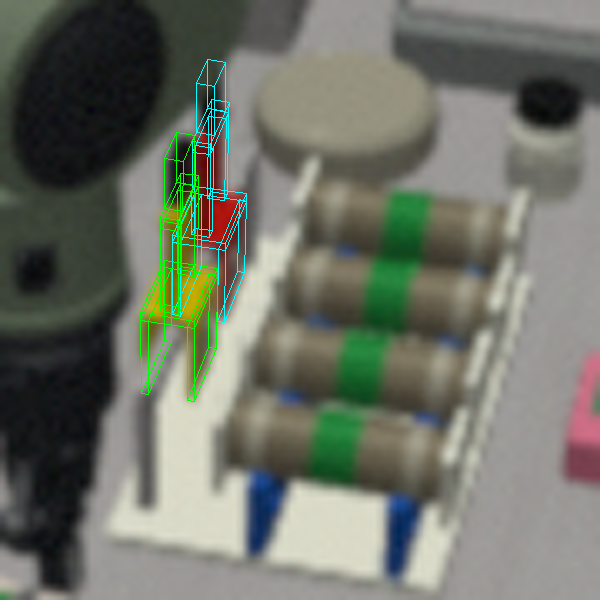

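View pics/fS.png

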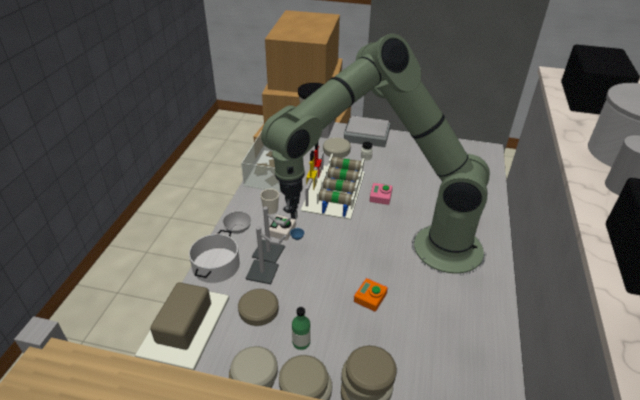

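```bash
python3 - <<'E'
from workcell import bot
print(bot.job_done())
E
```

```text
the job is handed in; nothing more can be done
None
```

The job is done and handed in at about 56 s: all four rolls are in the rack, both markers hang on its rail, and the white timer's start button was pressed. No verdict was reported.

- **Rolls:** each was lowered until the rack pushed back, then let go. In the last side picture all four lie level in their own grooves. The two I could measure from above in the final pictures were within about 10 mm along the groove and 1–3 mm across it (allowed: 22 mm and 5 mm). The arm hid the other two from above, so for those I rely on the side view and earlier checks.
- **Markers:** red is about 43 mm one way from the rail's middle and yellow about 45 mm the other way. Both are upright and let go, within about 4 mm of the rail's centre line (allowed: 12 mm).
- **Button:** it was pushed to its stop, with the force reaching 27 N and then holding at about 8 N, and the tool then pulled clear. I did not see it spring back, because its travel is too small for the pictures.
- **Other objects:** no bystander seemed to have moved in the last picture, and the orange and pink timers were not touched.

**What went less well:**
- Lowering the first three rolls, the wrist force briefly reached 73, 83 and 61 N (limit 120 N).
- My first rack fit from the side camera alone locked onto the wrong edge, and the automatic fit of the red marker failed. I replaced both with fits checked against the pictures.

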